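Load the pump cassettes and prove the tensioner arm on its scale

ROBOT

A 6-joint arm with a two-finger parallel gripper is mounted at the origin on a cart in front of the work surface, level with it; the furniture and walls round the work are solid. World frame = base frame: x ahead of the robot, y to its left, z up, the work surface at z = 0. Lengths are in mm, angles in rad, forces in N, time in s.
With the tool pointing down it reaches from about 325 to 775 mm from the base axis. Payload 9.3 kg.
Tool frame: the origin (TCP) lies between the finger pads; the fingertips stand 25 mm ahead of it and the grasp point (between the pads) lies 6 mm ahead of it (robot.nose_length is the distance from the TCP to the fingertips, in mm); z points along the fingers, y is the line along which they close (so a half turn about z gives the same grasp; the last joint's range is limited). The gripper opens to 85 mm and grips with 20 to 120 N. Pads are 22 mm wide; open, the fingers measure 114 mm over their backs; the gripper's body (76 mm by 85 mm) begins 54 mm behind the grasp point. The pads swing forward as they close: fully open they stand 13 mm farther back than shut.
Start: joints at [-1.35, 0.259, 0.021, 1.334, 0, 1.418], TCP at [200.829, -512.02, 256.279] pointing down, gripper open.
Joint ranges: [-3.04, 3.04], [-0.91, 1.82], [-1.04, 1.36], [-1.92, 1.95], [-1.52, 1.45], [-3.14, 3.14]. Speed limits (rad/s): [2.22, 2.22, 2.79, 3.14, 3.14, 3.14].

INTERFACE

Orientations are given as a unit quaternion [x, y, z, w].
In Python, from rig import robot gives the robot as it stands. The module is installed in compiled form; this text tells all that it offers.
- The arm moves only by the tool send_rows, never from a script. Its argument "plan" is a list of rows, each a list of 7 numbers: the shift along the tool's x, y, z in cm, then the turn, a rotation vector about the tool's x, y, z in degrees, then the opening, from -1 (shut) to 1 (fully open). A call has 1 to 12 rows; each row is the pose to reach, as a shift and turn from the pose commanded when the call began, along the tool's axes at that moment; what a row does not reach only later rows make up. A row lasts 1/10 s, in which the tool goes at most 50 mm and 8.59 degrees, less where a joint would pass 70% of its speed; a pose out of reach is approached as far as the arm can. A call with a gripper value outside its range is refused whole. The fingers move at their own pace and stop on an object; "grip_force" is the grip in N (left out, the last holds). Time passes only in rows, so rows that repeat a pose let the fingers close. It gives the time, the measured TCP pose, the force, the opening and the grip force at its end, in the units of the state.
- robot.get_obs(): the state, without advancing time (a new reading comes with each control period).
- robot.capture(name): name is "side" or "top"; returns (picture, depth): 384x512x3 uint8, red, green, blue; 384x512 float32, mm along the optical axis (not along the pixel's ray), 0 where there is no reading.
- robot.camera_model(name): a dict with "fx", "fy", "cx", "cy" (pixels), "rvec" (rotation vector, rad) and "tvec" (3), from world to camera coordinates, as OpenCV has them. Camera axes: x right, y down, z forward; pixel columns grow to the right and rows downward; lengths in mm; the calibration is good to about 2 mm. A picture is of the moment at which its call begins. camera_model takes no time and is no camera call.
- robot.sign_off(): hands the job in; it is judged then, once.
Trained networks look in the newest picture that a camera, given by its name, has taken for a name from the list of things; names that differ only in an ending like _2 or _b are one class to them, and where a whole thing is asked for, a point or a joint stands for the part that bears it (a point fixed in the world has none). Each returns a list of dicts, best first, with "p" (0 to 1); they miss things now and then, are a little off and sometimes report something else, mostly with a low value. They report only what shows in the picture. A call takes as long as a camera call.
- robot.search_frame(camera, name): "centre" ([column, row] in pixels, amid what is visible of it).
The state is a dict: "time": time; "joints": joint angles; "dq": joint speeds; "joint_efforts": joint torques, N m; "tcp_pos": TCP position; "tool_rot": TCP orientation; "wrist_force": force on the tool from outside, world axes, zero at the start; "wrist_torque": the same for the moment, N m; "opening": opening from 0.0 (shut) to 1.0 (fully open); "grasp_force": force on a finger pad.
Only numpy, scipy, OpenCV 4.12 (cv2) and the standard library are available. Lean on these libraries where they do the work, as an engineer would, in place of code of your own. Each camera call takes 0.05 s, during which the arm holds its last target. There are 200 camera calls.

TASK

The pump is being set up. First push the drive unit's sprung tensioner arm until its orange pointer stands at the yellow flag on the scale, hold it still there for two seconds and ease it back to its rest stop. Then press every wide (40 mm) cassette on the bench into a bay of the grey block, one to a bay, until it clicks down fully home, leaving the slim look-alikes where they stand; with all of them home, push the arm to the red flag, hold two seconds and ease it back to rest. Never push it clearly past the red flag, never let it snap back, and do not disturb the other things on the bench.

Things in the scene. Friction and masses are not known exactly. Their poses are not given: they have to be found in the camera images.
- wide_1: wide pump cassette: blue block 90 long x 40 wide x 38 mm high (bottom edges tapered, a groove along each long side), grip rib on top white, 50 long x 24 wide, from 38 to 68 mm up, centred. Origin at the centre of the underside, x along the 90 mm length, z up; the same either way round. About 130 g, most of it in the foot (centre of mass about 12 mm up). May be absent.
- wide_2: wide pump cassette: blue block 90 long x 40 wide x 38 mm high (bottom edges tapered, a groove along each long side), grip rib on top white, 50 long x 24 wide, from 38 to 68 mm up, centred. Origin at the centre of the underside, x along the 90 mm length, z up; the same either way round. About 130 g, most of it in the foot (centre of mass about 12 mm up). May be absent.
- wide_3: wide pump cassette: blue block 90 long x 40 wide x 38 mm high (bottom edges tapered, a groove along each long side), grip rib on top white, 50 long x 24 wide, from 38 to 68 mm up, centred. Origin at the centre of the underside, x along the 90 mm length, z up; the same either way round. About 130 g, most of it in the foot (centre of mass about 12 mm up). May be absent.
- slim_1: slim pump cassette, look-alike of the wide ones but only 30 mm wide (90 long, same white rib and height); not for this pump. Origin and axes as for the wide cassettes.
- slim_2: slim pump cassette, look-alike of the wide ones but only 30 mm wide (90 long, same white rib and height); not for this pump. Origin and axes as for the wide cassettes.
- bay_1 (a point): right-hand (-y) bay of the fixed grey block (118x200x46 mm): centre of the bay floor, 10 mm above the bench, where a seated wide cassette's origin lies; x along the pocket's length (cassettes lie along it), y across. Pocket 94x43 mm, 36 deep, chamfered mouth; bays 60 mm apart. Two sprung balls stop a cassette about 19 mm high; 6 to 12 N down clicks it onto the floor.
- bay_2 (a point): middle bay of the block: the same point and axes, size and sprung balls as bay_1.
- bay_3 (a point): left-hand (+y) bay of the block: the same point and axes, size and sprung balls as bay_1.
- drive: white drive unit, a plate 190 x 190 x 12 mm fixed to the bench, with the tensioner arm pivoted on it and a dark scale band round the front (white ticks every 5 degrees). Origin under its centre, z up.
- tensioner (a joint): angle of the sprung tensioner arm (rad): 0 at its rest stop, growing as the arm's free end is pushed to the left (drive's +y; clockwise seen from above); end of travel 1.15. A spring always drives it back to 0: 2 N at the roller at rest, about 9 N at 1.0 rad.
- pivot (a point): pivot axis of the arm (upright), 26 mm above the bench; no part of the drive is taller than 52 mm except the roller.
- roller (a point): the black upright roller near the arm's free end, at which to push (sideways, square to the arm): 24 mm across, 90 mm from the pivot, from 38 to 84 mm above the bench; this point is on its axis 61 mm up. Under it the arm is a flat bar whose top is 38 mm up. Nothing stands beside the roller above 40 mm.
- pointer_tip (a point): tip of the arm's orange pointer, 122 mm from the pivot on the line through the roller, 32 mm up.
- yellow_flag (a joint): place of the yellow flag on the scale: the tensioner value (rad) at which the pointer stands exactly at it. Set differently each time; the flags stay put.
- red_flag (a joint): place of the red flag, likewise.
- yellow_mark (a point): the yellow flag's mark: where the pointer tip is when it stands at the flag. Axes turn with the flag: y is the direction in which the pointer advances.
- red_mark (a point): the red flag's mark, likewise.
- bench_timer: black timer 64x60x18 mm, a bystander to leave alone; origin at the centre of its underside.
- petri: petri dish 67 mm across, 16 high, a bystander to leave alone; origin at the centre of its underside.
- tips: blue tip box 87x118x58 mm, a bystander to leave alone; origin at the centre of its underside.
- beaker: glass beaker 59 mm across, 68 high, a bystander to leave alone; origin at the centre of its underside.
- tape: white tape roll 52 mm across, 19 high, a bystander to leave alone; origin at the centre of its underside.
- weigher: stoppered glass weighing bottle 38 mm across, 53 high, a bystander to leave alone; origin at the centre of its underside.
- instrument_corner (a point): top corner, nearest the robot's middle, of the big fixed white instrument (240 deep, 280 wide, 190 mm high) at the right behind the cassettes: its front faces -x in this point's x, and it fills the space from here to -y and +x. Keep arm and load clear of it.

How it is judged (in metres and radians):
On the way, in this order (a step that is already met when the one before it is completed fails the run):
1. the pointer is held within 8 mm of the yellow flag for a second (distance between pointer_tip and yellow_mark below 0.008 m), for 1 s.
2. the arm is back at its rest stop (value of joint tensioner below 0.06 rad), for 0.2 s.
3. every wide cassette is clicked home in a bay (((horizontal distance between wide_1 and bay_1 below 0.005 m and z of wide_1 in the frame of bay_1 below 0.004 m and angle between wide_1's own z axis and vertical below 0.07 rad) or (horizontal distance between wide_1 and bay_2 below 0.005 m and z of wide_1 in the frame of bay_2 below 0.004 m and angle between wide_1's own z axis and vertical below 0.07 rad) or (horizontal distance between wide_1 and bay_3 below 0.005 m and z of wide_1 in the frame of bay_3 below 0.004 m and angle between wide_1's own z axis and vertical below 0.07 rad)) and ((horizontal distance between wide_2 and bay_1 below 0.005 m and z of wide_2 in the frame of bay_1 below 0.004 m and angle between wide_2's own z axis and vertical below 0.07 rad) or (horizontal distance between wide_2 and bay_2 below 0.005 m and z of wide_2 in the frame of bay_2 below 0.004 m and angle between wide_2's own z axis and vertical below 0.07 rad) or (horizontal distance between wide_2 and bay_3 below 0.005 m and z of wide_2 in the frame of bay_3 below 0.004 m and angle between wide_2's own z axis and vertical below 0.07 rad)) and ((horizontal distance between wide_3 and bay_1 below 0.005 m and z of wide_3 in the frame of bay_1 below 0.004 m and angle between wide_3's own z axis and vertical below 0.07 rad) or (horizontal distance between wide_3 and bay_2 below 0.005 m and z of wide_3 in the frame of bay_2 below 0.004 m and angle between wide_3's own z axis and vertical below 0.07 rad) or (horizontal distance between wide_3 and bay_3 below 0.005 m and z of wide_3 in the frame of bay_3 below 0.004 m and angle between wide_3's own z axis and vertical below 0.07 rad))), for 0.3 s.
4. the pointer is held within 8 mm of the red flag for a second (distance between pointer_tip and red_mark below 0.008 m), for 1 s.
At the end, for the whole second after the job is handed in: every wide cassette present is at rest in a bay (origin within 5 mm of the bay point sideways, under 4 mm above its floor, tilt under 4 degrees), the arm is at its stop (under 0.06 rad) and the slim cassettes are within 60 mm of where they stood (all of step 3 and value of joint tensioner below 0.06 rad and distance of each of slim_1, slim_2 from where it was at the start of the episode below 0.06 m and linear speed of each of wide_1, wide_2, wide_3 below 0.02 m/s); the robot touches nothing.
It fails at once if the pointer goes more than 15 mm past the red flag (y of pointer_tip in the frame of red_mark above 0.015 m).
It fails at once if the arm snaps back (faster than 3 rad/s) (velocity of joint tensioner below -3 rad/s).
It fails at once if a bystander is pushed more than 40 mm (distance of any of bench_timer, petri, tips, beaker, tape, weigher from where it was at the start of the episode above 0.04 m).
Of wide_1, wide_2, wide_3 only 2 to 3 are there at a start; the rules pass over those that are not, and their reading is None.
At some moment in a run one of wide_1, wide_2, wide_3 may be knocked a few centimetres aside while the robot is not near it.
Once in a run the grip may slacken for a moment while it holds something.
It also fails if it takes over 210 s, if anything falls off the work surface, if the arm or the gripper's body presses on something with over 40 N, if the wrist force passes 120 N, or if a joint passes its speed limit or range.

## Working session

There is one attempt and no reset: what is moved stays moved. The work goes in short steps, Python scripts to look and compute and a tool call to move; the robot and the scene stay as the last step left them, time stands still between calls to the robot, and variables do not carry over. Pictures are saved under pics/ and viewed, at most 14 in all, crops included, and the job is handed in when it is done.

Besides the shell and the picture viewer there is one more tool, called after "Emit:" by a JSON object that holds its "fn" and its "kwargs". send_rows: Moves the arm, as the interface text tells. Its arguments: {"type":"object","properties":{"plan":{"type":"array","items":{"type":"array","items":{"type":"number"}}},"grip_force":{"type":"number"}},"required":["plan"]}

```bash
mkdir -p pics; cat > h.py <<'E'
import numpy as np, cv2
from rig import robot
from scipy.spatial.transform import Rotation as R
def cam(n):
    m=robot.camera_model(n);K=np.array([[m['fx'],0,m['cx']],[0,m['fy'],m['cy']],[0,0,1]])
    return K,R.from_rotvec(np.ravel(m['rvec'])).as_matrix(),np.ravel(m['tvec'])
def cloud(n,dep):
    K,Rm,t=cam(n);v,u=np.mgrid[:384,:512]
    P=np.stack([(u-K[0,2])/K[0,0]*dep,(v-K[1,2])/K[1,1]*dep,dep],-1)
    return (P-t)@Rm   # world
def ray(n,u,v,z):
    K,Rm,t=cam(n);d=Rm.T@np.array([(u-K[0,2])/K[0,0],(v-K[1,2])/K[1,1],1]);c=-Rm.T@t
    return c+d*(z-c[2])/d[2]
def proj(n,p):
    K,Rm,t=cam(n);q=K@(Rm@np.asarray(p,float)+t);return q[:2]/q[2]
def snap(n,f=None):
    im,d=robot.capture(n)
    if f: cv2.imwrite('pics/'+f,cv2.resize(im[:,:,::-1],(800,600),interpolation=cv2.INTER_CUBIC))
    return im,d,cloud(n,d)
def tool(pw):
    "world target of TCP -> shift in tool axes, cm"
    o=robot.get_obs();return R.from_quat(o['tool_rot']).inv().apply(np.asarray(pw,float)-o['tcp_pos'])/10
E
python3 - <<'E'
from h import *
for n in('top','side'):
    im,d,P=snap(n,n+'0.png');np.savez('pics/'+n+'0.npz',im=im,d=d,P=P)
    K,Rm,t=cam(n);print(n,-Rm.T@t,Rm[2],K[0,0])
for n in ['wide_1','slim_1','bay_1','drive','pivot','roller','pointer_tip','yellow_mark','red_mark','instrument_corner','tips','beaker','weigher','tape','petri','bench_timer']:
    r=robot.search_frame('top',n);print(n,[(np.round(x['centre']),round(x['p'],2),np.round(ray('top',*x['centre'],30))) for x in r])
o=robot.get_obs();print(R.from_quat(o['tool_rot']).as_matrix().round(3),o['time'])
E
```

```text
top [-397.18327562 -555.24476639 1543.59299608] [ 0.55427903  0.27482615 -0.78564963] 493.97456160682543
side [ 376.27449028 -949.42684304  795.78554022] [ 0.16305999  0.78800265 -0.59368617] 350.48231678930347
wide_1 []
slim_1 [(array([268., 277.]), 0.76, array([ 386., -217.,   30.])), (array([250., 267.]), 0.51, array([ 396., -141.,   30.]))]
bay_1 []
drive [(array([160., 191.]), 0.68, array([543., 334.,  30.]))]
pivot [(array([159., 192.]), 0.39, array([534., 333.,  30.]))]
roller []
pointer_tip []
yellow_mark []
red_mark []Traceback (most recent call last):
  File "<stdin>", line 6, in <module>
ValueError: it knows: bay, beaker, bench_timer, drive, petri, pivot, pointer_tip, red_flag, red_mark, roller, slim, tape, tensioner, tips, weigher, wide, yellow_flag, yellow_mark
```

View pics/top0.png

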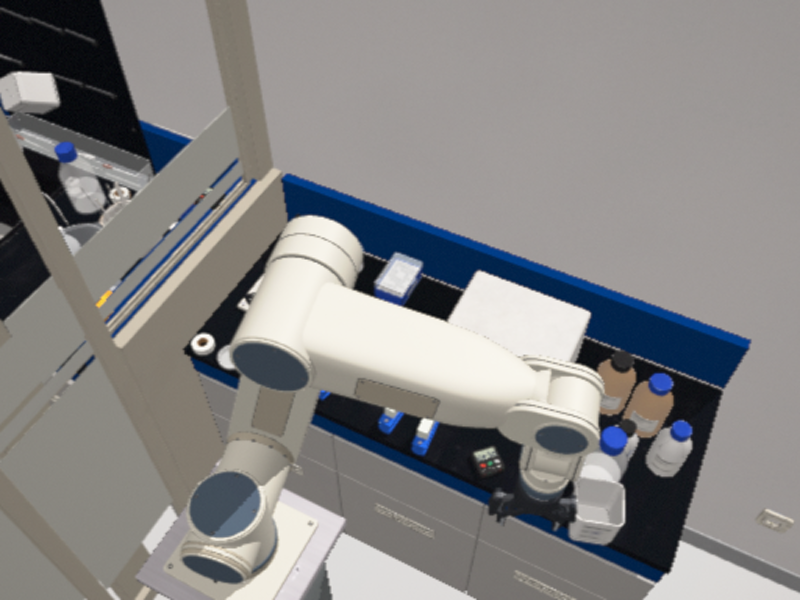

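View pics/side0.png

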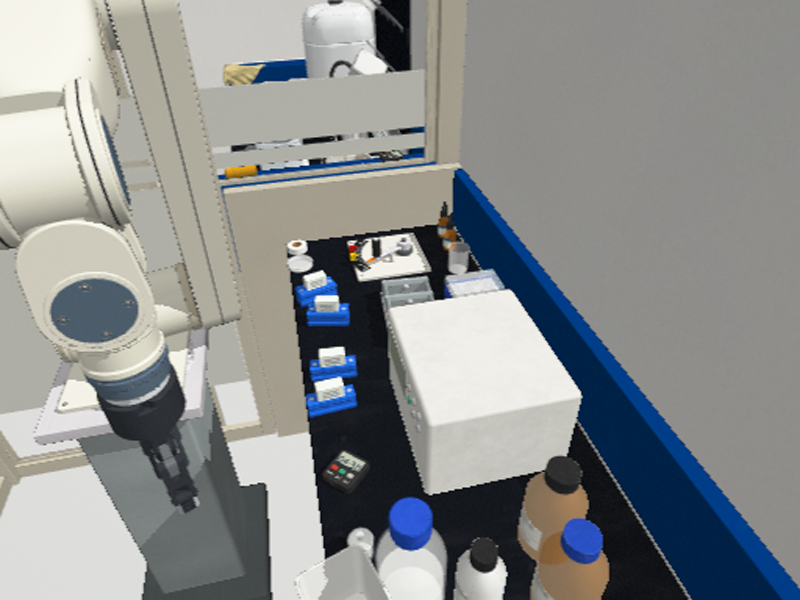

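The side view shows four blue cassettes at (800x600 px) about (315,287), (327,310), (332,362), (330,396). The drive is at (390,255), the grey block at (408,292), partly hidden by the instrument, and the timer at (345,470). In the top view the arm hides most of the work.

```bash
python3 - <<'E'
from h import *
z=np.load('pics/side0.npz');im,P=z['im'].astype(int),z['P']
hsv=cv2.cvtColor(z['im'],cv2.COLOR_RGB2HSV)
def comps(mask,nm,mn=15):
    n,l,s,c=cv2.connectedComponentsWithStats(mask.astype(np.uint8))
    for i in range(1,n):
        if s[i,4]>=mn:
            q=P[l==i];print(nm,s[i,4],c[i].round(),'med',np.median(q,0).round(),'min',np.percentile(q,3,0).round(),'max',np.percentile(q,97,0).round())
            if nm in('blue','rib'):
                r=cv2.minAreaRect(q[:,:2].astype(np.float32));print('   rect',np.round(r[0]),np.round(r[1]),round(r[2]))
inb=(P[...,0]>200)&(P[...,0]<800)&(P[...,1]>-450)&(P[...,1]<560)&(P[...,2]<90)
blue=(hsv[...,0]>95)&(hsv[...,0]<125)&(hsv[...,1]>120)&(hsv[...,2]>70)
comps(blue&inb&(P[...,2]>3)&(P[...,0]<560),'blue')
comps((hsv[...,1]<60)&(hsv[...,2]>140)&inb&(P[...,2]>45)&(P[...,0]<560),'rib',8)
comps((hsv[...,1]<60)&(hsv[...,2]>60)&inb&(P[...,2]>3)&(P[...,0]>440),'grey',30)
big=(hsv[...,2]>120)&(P[...,2]>150)&(P[...,2]<210)&(P[...,0]>300);comps(big,'instr',200)
for n in ['wide','slim','bay','drive','pivot','roller','pointer_tip','yellow_mark','red_mark','tips','beaker','weigher','tape','petri','bench_timer']:
    r=robot.search_frame('side',n);print(n,[(np.round(x['centre']),round(x['p'],2),P[int(x['centre'][1]),int(x['centre'][0])].round()) for x in r])
o=robot.get_obs();print(R.from_quat(o['tool_rot']).as_matrix().round(3),o['time'])
E
```

```text
blue 505 [207. 196.] med [419.  37.  31.] min [368.   9.   5.] max [468. 138.  41.]
   rect [426.  78.] [108. 157.] 9
blue 293 [214. 236.] med [ 415. -152.   29.] min [ 371. -158.    8.] max [ 457. -127.   40.]
   rect [ 414. -124.] [67. 94.] 85
blue 343 [212. 258.] med [ 399. -238.   30.] min [ 356. -243.    7.] max [ 442. -214.   41.]
   rect [ 398. -210.] [90. 67.] 4
rib 742 [188. 140.] med [382. 428.  68.] min [223. 423.  47.] max [549. 434.  88.]
   rect [386. 427.] [ 20. 347.] 90
rib 14 [145. 145.] med [204. 432.  67.] min [201. 427.  46.] max [206. 437.  85.]
   rect [203. 432.] [11.  5.] 88
rib 121 [201. 179.] med [409. 124.  64.] min [386. 115.  46.] max [433. 143.  71.]
   rect [409. 129.] [49. 31.] 7
rib 137 [209. 193.] med [426.  27.  65.] min [402.  18.  46.] max [449.  47.  71.]
   rect [426.  33.] [28. 50.] 76
rib 173 [212. 227.] med [ 414. -149.   67.] min [ 391. -154.   47.] max [ 437. -129.   71.]
   rect [ 414. -141.] [27. 49.] 82
rib 199 [211. 248.] med [ 399. -236.   67.] min [ 375. -240.   46.] max [ 421. -217.   70.]
   rect [ 398. -227.] [49. 27.] 1
grey 1359 
[... 1886 characters left out ...]
.,  22.,  56.])), (array([204., 182.]), 0.54, array([417., 121.,  48.])), (array([247., 160.]), 0.27, array([605., 243.,  40.]))]
beaker [(array([294., 159.]), 0.78, array([786., 186.,  55.])), (array([259., 188.]), 0.71, array([612.,  83.,  16.])), (array([248., 165.]), 0.47, array([608., 243.,  15.]))]
weigher [(array([194., 169.]), 0.63, array([386., 280.,  14.]))]
tape [(array([192., 159.]), 0.55, array([384., 348.,  22.]))]
petri [(array([189., 169.]), 0.62, array([366., 276.,  20.])), (array([260., 186.]), 0.38, array([621.,  87.,  21.]))]
bench_timer [(array([223., 300.]), 0.97, array([ 405., -379.,   16.]))]
[[ 0.931  0.365  0.   ]
 [ 0.365 -0.931 -0.   ]
 [-0.     0.    -1.   ]] 1.3
```

```bash
python3 - <<'E'
from h import *
im=np.load('pics/side0.npz')['im'][135:215,180:330]
cv2.imwrite('pics/sc.png',cv2.resize(im[:,:,::-1],(800,427),interpolation=cv2.INTER_CUBIC))
E
```

```text
(no output)
```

View pics/sc.png

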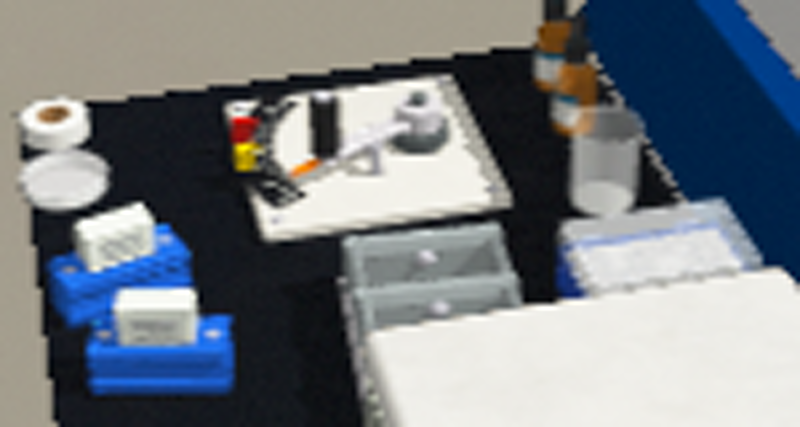

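Emit:
{"fn": "send_rows", "kwargs": {"plan": [[-34,-15,-5,0,0,0,1],[-34,-15,-5,0,0,0,1],[-34,-15,-5,0,0,0,1],[-34,-15,-5,0,0,0,1],[-34,-15,-5,0,0,0,1],[-34,-15,-5,0,0,0,1],[-34,-15,-5,0,0,0,1],[-34,-15,-5,0,0,0,1],[-34,-15,-5,0,0,0,1],[-34,-15,-5,0,0,0,1],[-34,-15,-5,0,0,0,1],[-34,-15,-5,0,0,0,1]]}}

```text
time: 2.5
tcp_pos: [-169.3, -496.6, 306.3]
tool_rot: [0.982, 0.187, 0.0, 0.0]
wrist_force: [-0.3, -0.1, -0.1]
opening: 1.002
grasp_force: 0.0
```

```bash
python3 - <<'E'
from h import *
im,d,P=snap('top','top1.png');np.savez('pics/top1.npz',im=im,d=d,P=P)
print(robot.get_obs()['tcp_pos'],robot.get_obs()['joints'])
for n in ['wide','slim','bay','drive','pivot','roller','pointer_tip','yellow_mark','red_mark']:
    r=robot.search_frame('top',n);print(n,[(np.round(x['centre']),round(x['p'],2),P[int(x['centre'][1]),int(x['centre'][0])].round()) for x in r])
E
```

```text
[-169.32344184 -496.6249498   306.36394989] [-2.05944477e+00  2.05286637e-01  7.63450401e-02  1.44179846e+00
  9.23387765e-05  7.06636889e-01]
wide []
slim [(array([271., 276.]), 0.76, array([ 378., -229.,   70.])), (array([254., 264.]), 0.53, array([ 405., -151.,   49.]))]
bay [(array([251., 208.]), 0.91, array([620., -29.,  49.]))]
drive [(array([178., 182.]), 0.73, array([625., 306.,  19.]))]
pivot []
roller [(array([189., 181.]), 0.59, array([630., 260.,  37.]))]
pointer_tip [(array([188., 182.]), 0.46, array([629., 264.,  37.]))]
yellow_mark []
red_mark []
```

View pics/top1.png

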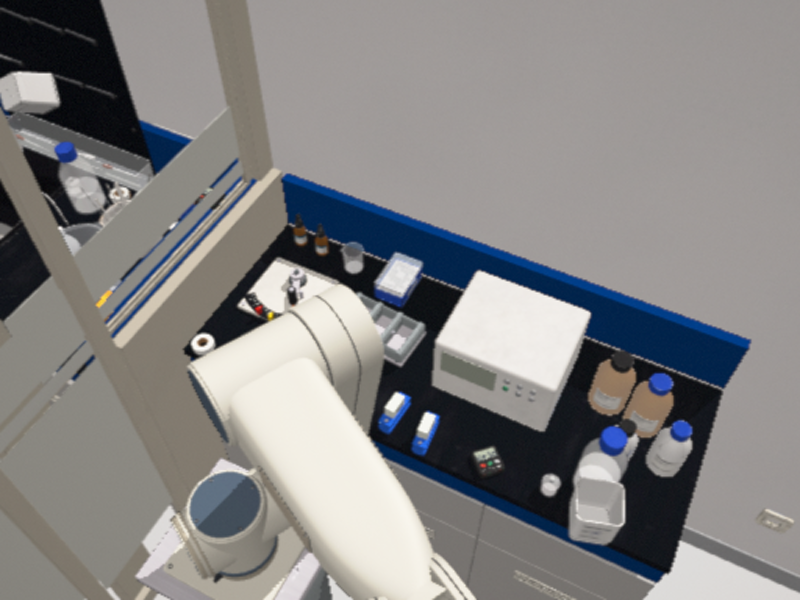

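The drive's upper left part is visible at (290,285), with the red flag near (261,310), the yellow flag near (269,315) and the pivot near (295,280). The grey block is at (395,325). The elbow hides the rest of the drive and two of the cassettes.

```bash
python3 - <<'E'
from h import *
for n,f,(r0,r1,c0,c1) in(('top','top1',(160,212,148,226)),('side','side0',(145,185,215,282))):
    z=np.load(f'pics/{f}.npz');im,P=z['im'],z['P'];hsv=cv2.cvtColor(im,cv2.COLOR_RGB2HSV)
    sub=np.zeros(hsv.shape[:2],bool);sub[r0:r1,c0:c1]=1
    cv2.imwrite(f'pics/{n}drv.png',cv2.resize(im[r0:r1,c0:c1,::-1],None,fx=10,fy=10,interpolation=cv2.INTER_CUBIC))
    H,S,V=[hsv[...,i] for i in range(3)]
    for nm,m in(('red',((H<6)|(H>172))&(S>150)&(V>90)),('yel',(H>22)&(H<34)&(S>150)&(V>90)),('orange',(H>=7)&(H<20)&(S>130)&(V>120))):
        m&=sub; v,u=np.nonzero(m)
        if len(u): print(n,nm,len(u),u.mean().round(1),v.mean().round(1),'depth',np.median(P[m],0).round(),'ray32',ray(n,u.mean(),v.mean(),32).round())
    m=sub&(P[...,2]>44)&(P[...,2]<100)&(P[...,1]<400)
    nn,l,s,c=cv2.connectedComponentsWithStats(m.astype(np.uint8))
    for i in range(1,nn):
        if s[i,4]>4: print(n,'tall',s[i,4],c[i].round(1),np.median(P[l==i],0).round(),P[l==i].max(0).round(),im[l==i].mean(0).round())
    m=sub&(P[...,2]>8)&(P[...,2]<17)&(V>150)&(S<60); q=P[m][:,:2].astype(np.float32);print(n,'plate',cv2.minAreaRect(q),q.min(0),q.max(0))
# block
z=np.load('pics/top1.npz');P=z['P'];m=(P[...,2]>42)&(P[...,2]<52)&(P[...,0]>500)&(P[...,0]<700)&(P[...,1]<130)&(P[...,1]>-170)
q=P[m][:,:2].astype(np.float32);print('block',cv2.minAreaRect(q),len(q))
np.savetxt('pics/b.txt',q)
E
```

```text
top red 20 165.2 197.8 depth [524. 297.  29.] ray32 [520. 296.  32.]
top yel 15 172.7 202.1 depth [517. 260.  30.] ray32 [515. 259.  32.]
top tall 27 [222.1 163.9] [753. 172.  56.] [785. 191.  72.] [121. 120. 120.]
top tall 33 [189.1 174. ] [654. 270.  48.] [675. 284.  58.] [181. 176. 178.]
top tall 61 [186.9 188.4] [571. 223.  74.] [590. 237.  92.] [81. 78. 79.]
top plate ((640.1552124023438, 277.5209655761719), (181.33721923828125, 274.64599609375), 77.63787841796875) [516.22064 159.90492] [778.15533 365.86407]
side red 19 225.2 158.6 depth [522. 297.  26.] ray32 [522. 289.  32.]
side yel 19 225.5 163.8 depth [519. 259.  23.] ray32 [517. 249.  32.]
side orange 11 234.9 165.0 depth [555. 223.  30.] ray32 [552. 231.  32.]
side tall 66 [240.6 157.3] [576. 222.  70.] [587. 242.  88.] [74. 73. 72.]
side tall 34 [258.5 154.2] [658. 262.  48.] [675. 283.  54.] [187. 186. 187.]
side tall 81 [258.6 179.3] [614.  91.  46.] [673. 103.  50.] [157. 166. 165.]
side plate ((605.5180053710938, 302.2007141113281), (193.843994140625, 280.22979736328125), 5.18079137802124) [496.72458 167.62045] [704.3089 434.3175]
block ((609.1822509765625, 2.4647979736328125), (196.01187133789062, 114.52565002441406), 85.64317321777344) 229
```

View pics/topdrv.png

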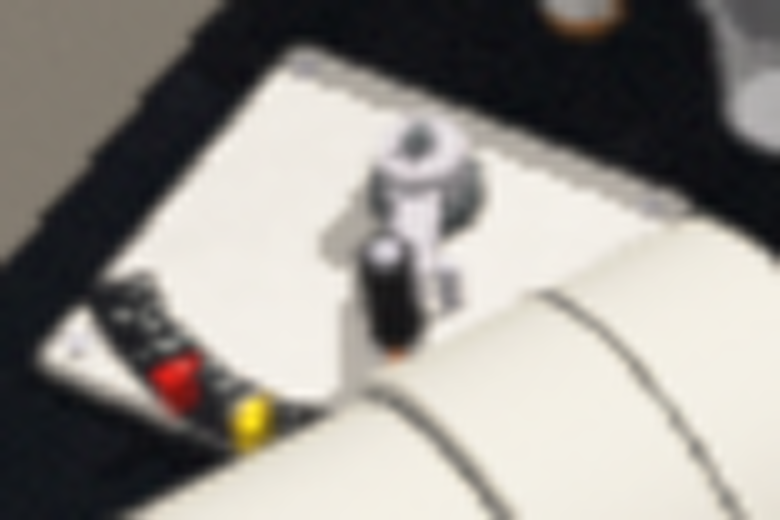

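View pics/sidedrv.png

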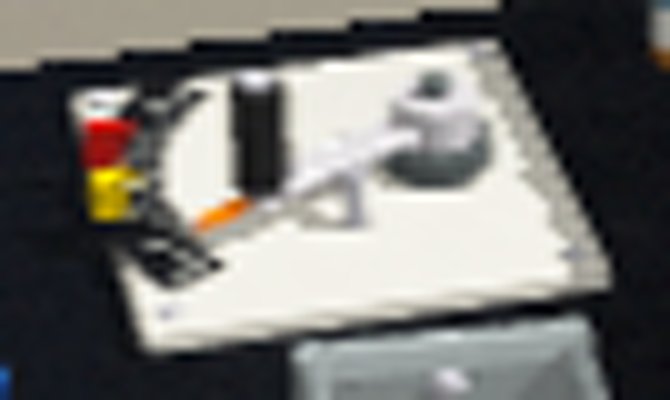

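The pivot is near (660,268) mm and the roller near (578,230) mm. From the coloured pixels, yellow stands about 0.36 rad and red about 0.63 rad from rest. I'll move round towards the drive, turning the tool so its x axis lies along the push direction.

Emit:
{"fn": "send_rows", "kwargs": {"plan": [[50,-1,0,0,0,-90,-1],[50,-1,0,0,0,-90,-1],[50,-1,0,0,0,-90,-1],[50,-1,0,0,0,-90,-1],[50,-1,0,0,0,-90,-1],[50,-1,0,0,0,-90,-1],[50,-1,0,0,0,-90,-1],[50,-1,0,0,0,-90,-1],[50,-1,0,0,0,-90,-1],[50,-1,0,0,0,-90,-1],[50,-1,0,0,0,-90,-1],[50,-1,0,0,0,-90,-1]]}}

```text
time: 4.2
tcp_pos: [292.6, -303.7, 306.2]
tool_rot: [0.561, 0.828, -0.0, -0.0]
wrist_force: [-0.3, -0.1, -0.3]
opening: 0.002
grasp_force: 0.0
```

```bash
python3 - <<'E'
from h import *
o=robot.get_obs();print(o['tcp_pos'],R.from_quat(o['tool_rot']).as_matrix().round(3),o['joints'])
print(tool([420,-150,306]),tool([590,165,250]))
im,d,P=snap('top');np.savez('pics/top2.npz',im=im,d=d,P=P)
for n in ['wide','slim','roller','pointer_tip','yellow_flag','red_flag']:
    r=robot.search_frame('top',n);print(n,[(np.round(x['centre']),round(x['p'],2),P[int(x['centre'][1]),int(x['centre'][0])].round()) for x in r])
E
```

```text
[ 292.60289021 -303.65263614  306.2089413 ] [[-0.37   0.929 -0.   ]
 [ 0.929  0.37   0.   ]
 [ 0.    -0.    -1.   ]] [-1.00343355e+00  2.64291896e-02 -1.33199874e-01  1.41134298e+00
 -1.02764719e-04  1.88598905e-01]
[ 9.56541643 17.51840193  0.02001536] [32.54578618 44.96205861  5.61986483]
wide [(array([211., 240.]), 0.72, array([414.,  26.,  68.])), (array([185., 236.]), 0.61, array([386., 123.,  59.]))]
slim [(array([254., 263.]), 0.78, array([ 406., -150.,   47.])), (array([272., 276.]), 0.51, array([ 379., -232.,   70.]))]
roller [(array([256., 219.]), 0.34, array([601., -60.,  15.]))]
pointer_tip [(array([250., 216.]), 0.22, array([604., -33.,  14.]))]
yellow_flag []
red_flag []
```

Emit:
{"fn": "send_rows", "kwargs": {"plan": [[20,27,0,0,0,-4,-1],[20,27,0,0,0,-4,-1],[20,27,0,0,0,-4,-1],[20,27,0,0,0,-4,-1],[20,27,0,0,0,-4,-1],[20,27,0,0,0,-4,-1],[20,27,0,0,0,-4,-1],[20,27,0,0,0,-4,-1],[20,27,0,0,0,-4,-1],[20,27,0,0,0,-4,-1]]}}

```text
time: 5.55
tcp_pos: [469.3, -20.8, 306.3]
tool_rot: [0.535, 0.845, -0.0, -0.0]
wrist_force: [0.1, -0.1, -0.2]
opening: 0.0
grasp_force: 0.0
```

```bash
cat > arc.py <<'E'
from h import *
import sys
piv=np.array([659,269.]);phi0=np.arctan2(-39,-81)
def pose(th,off=23,r=90):
    ph=phi0-th;a=np.array([np.cos(ph),np.sin(ph)]);d=np.array([np.sin(ph),-np.cos(ph)])
    return piv+r*a-off*d, np.degrees(np.arctan2(d[1],d[0]))
def row(th,z=75,off=23):
    p,y=pose(th,off);o=robot.get_obs();M=R.from_quat(o['tool_rot']).as_matrix();yc=np.degrees(np.arctan2(M[1,0],M[0,0]))
    return tool([*p,z]).round(2),round(-(y-yc),1)
E
python3 - <<'E'
from arc import *
o=robot.get_obs();print(o['tcp_pos'],o['joints'],R.from_quat(o['tool_rot']).as_matrix().round(3))
print(row(0,200,45),row(0,75,45))
E
```

```text
[469.2934733  -20.83678301 306.28932824] [-2.23142747e-01  1.09895074e-01 -4.11861155e-02  1.41988727e+00
 -2.50723822e-04  9.05570051e-01] [[-0.428  0.904 -0.   ]
 [ 0.904  0.428 -0.   ]
 [-0.    -0.    -1.   ]]
(array([13.52, 20.58, 10.62]), np.float64(-0.4)) (array([13.52, 20.58, 23.12]), np.float64(-0.4))
```

Emit:
{"fn": "send_rows", "kwargs": {"plan": [[6.5,10,5,0,0,0,-1],[13.5,20.6,10.6,0,0,0,-1],[13.5,20.6,10.6,0,0,0,-1],[13.5,20.6,10.6,0,0,0,-1],[13.5,20.6,10.6,0,0,0,-1],[13.5,20.6,10.6,0,0,0,-1],[13.5,20.6,15,0,0,0,-1],[13.5,20.6,19,0,0,0,-1],[13.5,20.6,23.1,0,0,0,-1],[13.5,20.6,23.1,0,0,0,-1],[13.5,20.6,23.1,0,0,0,-1]]}}

```text
time: 6.65
tcp_pos: [598.1, 189.1, 76.3]
tool_rot: [0.535, 0.845, -0.0, -0.0]
wrist_force: [-0.1, -0.2, 0.6]
opening: 0.007
grasp_force: 0.0
```

```bash
python3 - <<'E'
from arc import *
o=robot.get_obs();print(o['tcp_pos'],o['wrist_force'])
for th in np.arange(0,.4,.04): print(round(th,2),row(th))
im,d,P=snap('side');cv2.imwrite('pics/s2.png',cv2.resize(im[130:190,200:290,::-1],(800,533),interpolation=cv2.INTER_CUBIC))
E
```

```text
[598.11541808 189.07595672  76.31600829] [-0.05172554 -0.24206392  0.58786538]
0.0 (array([ 2.26, -0.06,  0.13]), np.float64(-0.4))
0.04 (array([ 2.62, -0.15,  0.13]), np.float64(1.9))
0.08 (array([ 2.98, -0.22,  0.13]), np.float64(4.2))
0.12 (array([ 3.35, -0.28,  0.13]), np.float64(6.5))
0.16 (array([ 3.72, -0.32,  0.13]), np.float64(8.8))
0.2 (array([ 4.09, -0.35,  0.13]), np.float64(11.1))
0.24 (array([ 4.46, -0.37,  0.13]), np.float64(13.3))
0.28 (array([ 4.83, -0.37,  0.13]), np.float64(15.6))
0.32 (array([ 5.21, -0.35,  0.13]), np.float64(17.9))
0.36 (array([ 5.58, -0.32,  0.13]), np.float64(20.2))
```

View pics/s2.png

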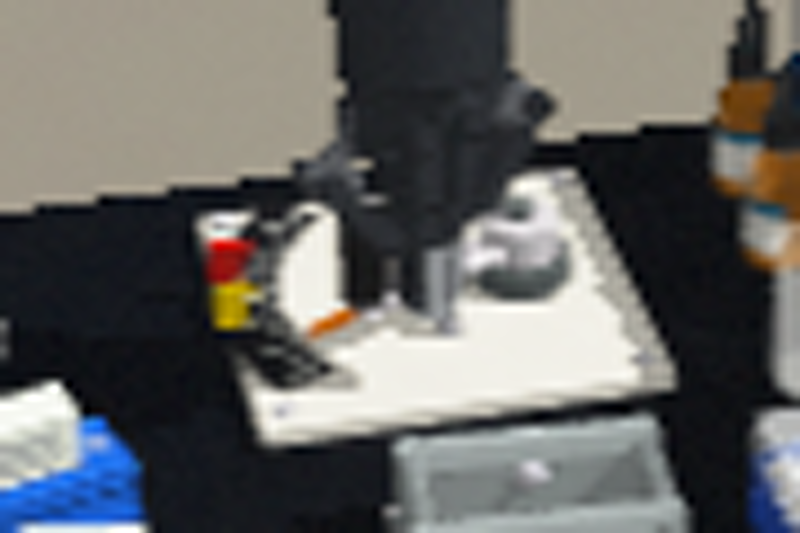

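The orange pointer at crop (330,323) stays visible beside the gripper, with the yellow flag at (233,305) and the red at (230,260). I'll push partway and measure the pointer.

Emit:
{"fn": "send_rows", "kwargs": {"plan": [[1.2,0,0.1,0,0,0,-1],[1.8,0,0.1,0,0,0,-1],[2.3,-0.1,0.1,0,0,0,-1],[2.6,-0.15,0.1,0,0,2,-1],[3.0,-0.2,0.1,0,0,4,-1],[3.35,-0.3,0.1,0,0,6.5,-1],[3.7,-0.3,0.1,0,0,9,-1],[4.1,-0.35,0.1,0,0,11,-1],[4.45,-0.35,0.1,0,0,13,-1],[4.45,-0.35,0.1,0,0,13,-1],[4.45,-0.35,0.1,0,0,13,-1]]}}

```text
time: 7.8
tcp_pos: [575.8, 229.2, 75.0]
tool_rot: [0.626, 0.78, 0.0, 0.001]
wrist_force: [1.5, -3.6, 2.2]
opening: -0.0
grasp_force: 1.8
```

```bash
cat >> arc.py <<'E'
def look(f=None):
    im,d,P=snap('side');hsv=cv2.cvtColor(im,cv2.COLOR_RGB2HSV).astype(int);H,S,V=[hsv[...,i] for i in range(3)]
    sub=np.zeros(H.shape,bool);sub[140:178,218:262]=1
    for nm,m in(('red',((H<6)|(H>172))&(S>150)&(V>90)),('yel',(H>22)&(H<34)&(S>150)&(V>90)),('orange',(H>=7)&(H<20)&(S>130)&(V>120))):
        v,u=np.nonzero(m&sub)
        if len(u):
            r=ray('side',u.mean(),v.mean(),32)[:2];q=r-piv;ang=phi0-np.arctan2(q[1],q[0]);ang=(ang+np.pi)%(2*np.pi)-np.pi
            print(nm,len(u),u.mean().round(1),v.mean().round(1),r.round(),'rad',np.hypot(*q).round(),'th',round(ang,3),'u',u.min(),u.max(),v.min(),v.max())
    if f: cv2.imwrite('pics/'+f,cv2.resize(im[130:190,200:290,::-1],(800,533),interpolation=cv2.INTER_CUBIC))
    o=robot.get_obs();p=o['tcp_pos'];print('tcp',p.round(1),'F',np.round(o['wrist_force'],1),'off-based th',end=' ')
    print(min(np.arange(-.1,1.2,.005),key=lambda t:np.hypot(*(pose(t)[0]-p[:2]))))
E
python3 -c "
from arc import *
look('s3.png')
for th in np.arange(.2,.5,.04): print(round(th,2),row(th))"
```

```text
red 19 225.1 158.7 [522. 289.] rad 139.0 th 0.59 u 223 228 157 161
yel 20 225.6 163.8 [517. 249.] rad 143.0 th 0.309 u 224 228 162 166
orange 9 232.6 162.7 [546. 250.] rad 114.0 th 0.284 u 226 236 161 164
tcp [575.8 229.1  74.8] F [ 0.8 -2.7  1.9] off-based th 0.25000000000000033
0.2 (array([-0.48,  0.06, -0.02]), np.float64(-1.8))
0.24 (array([-0.12, -0.03, -0.02]), np.float64(0.5))
0.28 (array([ 0.24, -0.11, -0.02]), np.float64(2.8))
0.32 (array([ 0.6 , -0.18, -0.02]), np.float64(5.1))
0.36 (array([ 0.97, -0.23, -0.02]), np.float64(7.4))
0.4 (array([ 1.34, -0.27, -0.02]), np.float64(9.7))
0.44 (array([ 1.71, -0.29, -0.02]), np.float64(12.0))
0.48 (array([ 2.08, -0.3 , -0.02]), np.float64(14.3))
```

View pics/s3.png

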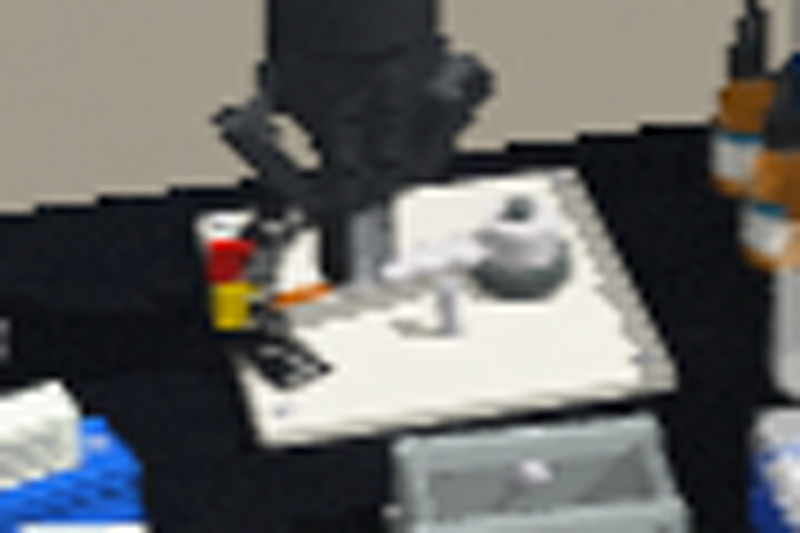

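The pusher is on the roller and the pointer, with its tip at crop (272,300), is close to yellow at (232,305).

```bash
sed -i 's/sub\[140:178,218:262\]=1/sub[140:178,218:262]=1; sub2=sub.copy(); sub2[:,:229]=0/; s/np.nonzero(m&sub)/np.nonzero(m\&(sub2 if nm=="orange" else sub))/; s/v.mean(),32)/v.mean(),32 if nm=="orange" else 24)/' arc.py; python3 - <<'E'
from arc import *
look()
for t in((234.65,167.7),(230.6,163.8)):
    q=ray('side',*t,32)[:2];print(q,np.hypot(*(q-piv)),phi0-np.arctan2(*(q-piv)[::-1])+0)
for th in(0,.25,.3,.38):
    print(th,[proj('side',[*(piv+r*np.array([np.cos(phi0-th),np.sin(phi0-th)])),32]).round(1) for r in(100,110,122)])
z=np.load('pics/side0.npz');hsv=cv2.cvtColor(z['im'],cv2.COLOR_RGB2HSV).astype(int);H,S,V=[hsv[...,i] for i in range(3)]
m=(H>=7)&(H<20)&(S>130)&(V>120);m[:,:229]=0;m[:140]=0;m[178:]=0;m[:,262:]=0
v,u=np.nonzero(m);print('rest',u.mean(),v.mean(),len(u));q=ray('side',u.mean(),v.mean(),32)[:2]-piv;print(phi0-np.arctan2(q[1],q[0]),np.hypot(*q))
E
```

```text
red 19 225.1 158.7 [523. 301.] rad 140.0 th 0.684 u 223 228 157 161
yel 20 225.6 163.8 [519. 262.] rad 140.0 th 0.396 u 224 228 162 166
orange 8 233.4 162.9 [549. 248.] rad 112.0 th 0.258 u 231 236 162 164
tcp [575.7 229.1  74.7] F [ 1.8 -2.9  2.4] off-based th 0.25000000000000033
[547.80573826 211.26268897] 125.2907056753434 -0.030203210066685138
[537.09371576 243.85204698] 124.47313636843138 0.24528783012838806
0 [array([239.2, 165.1]), array([237.2, 166. ]), array([234.7, 167. ])]
0.25 [array([236.1, 162.3]), array([233.9, 162.9]), array([231.1, 163.6])]
0.3 [array([235.7, 161.7]), array([233.4, 162.2]), array([230.6, 162.9])]
0.38 [array([235.2, 160.7]), array([232.8, 161.1]), array([229.9, 161.7])]
rest 236.77777777777777 165.88888888888889 9
0.012554410709225028 110.90056062832298
```

```bash
python3 - <<'E'
from arc import *
def tri(a,b):
    Ps=[];
    for n in('top','side'):
        K,Rm,t=cam(n);Ps.append(K@np.c_[Rm,t])
    X=cv2.triangulatePoints(Ps[0],Ps[1],np.array(a,float),np.array(b,float))[:,0];return X[:3]/X[3]
for nm,a,b in(('yel',(172.7,202.1),(225.6,163.8)),('red',(165.2,197.8),(225.1,158.7))):
    X=tri(a,b);q=X[:2]-piv;print(nm,X.round(1),(phi0-np.arctan2(q[1],q[0])+np.pi)%(2*np.pi)-np.pi, [proj(n,X).round(1) for n in('top','side')])
for th in (.28,.32,.36,.38): print(th,row(th))
E
```

```text
yel [519.7 262.9  23.8] 0.40529053827080874 [array([172.7, 202.2]), array([225.7, 163.6])]
red [523.6 300.   25.4] 0.6734718075642121 [array([165.2, 197.9]), array([225.2, 158.6])]
0.28 (array([ 0.24, -0.11, -0.03]), np.float64(2.8))
0.32 (array([ 0.61, -0.17, -0.03]), np.float64(5.1))
0.36 (array([ 0.98, -0.23, -0.03]), np.float64(7.4))
0.38 (array([ 1.16, -0.25, -0.03]), np.float64(8.5))
```

Emit:
{"fn": "send_rows", "kwargs": {"plan": [[0.4,-0.1,0,0,0,3.5,-1],[0.8,-0.2,0,0,0,6,-1],[1.2,-0.25,0,0,0,8.8,-1],[1.2,-0.25,0,0,0,8.8,-1],[1.2,-0.25,0,0,0,8.8,-1],[1.2,-0.25,0,0,0,8.8,-1]]}}

```text
time: 8.5
tcp_pos: [570.7, 240.1, 74.4]
tool_rot: [0.684, 0.729, 0.0, 0.0]
wrist_force: [3.2, -4.4, 1.6]
opening: -0.002
grasp_force: 2.1
```

```bash
python3 - <<'E'
from arc import *
look('s4.png')
for th in (0,.2,.28,.36,.38,.4): print(th,row(th))
E
```

```text
red 18 225.2 158.6 [524. 302.] rad 139.0 th 0.688 u 223 228 157 161
yel 20 225.6 163.8 [519. 262.] rad 140.0 th 0.396 u 224 228 162 166
orange 8 232.5 161.0 [548. 263.] rad 111.0 th 0.394 u 230 235 160 162
tcp [570.6 240.1  74.3] F [ 2.2 -4.9  2.7] off-based th 0.38500000000000045
0 (array([-3.19,  1.52, -0.07]), np.float64(-22.1))
0.2 (array([-1.59,  0.58, -0.07]), np.float64(-10.6))
0.28 (array([-0.91,  0.29, -0.07]), np.float64(-6.0))
0.36 (array([-0.2 ,  0.06, -0.07]), np.float64(-1.4))
0.38 (array([-0.02,  0.01, -0.07]), np.float64(-0.3))
0.4 (array([ 0.16, -0.03, -0.07]), np.float64(0.9))
```

View pics/s4.png

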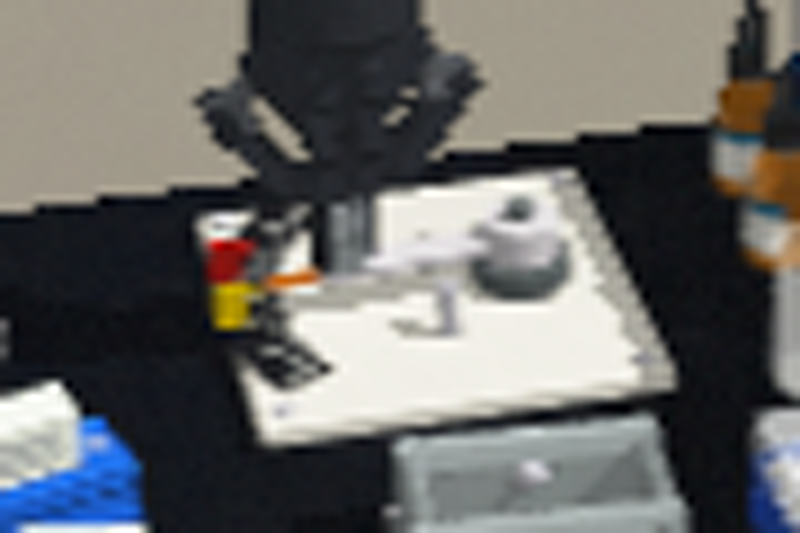

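The pointer, at crop (290,280), aims at the yellow flag: measured 0.39 rad against 0.39 to 0.40 for the flag. I'll hold it, then ease back.

Emit:
{"fn": "send_rows", "kwargs": {"plan": [[0,0,0,0,0,0,-1],[0,0,0,0,0,0,-1],[0,0,0,0,0,0,-1],[0,0,0,0,0,0,-1],[0,0,0,0,0,0,-1],[0,0,0,0,0,0,-1],[0,0,0,0,0,0,-1],[0,0,0,0,0,0,-1],[0,0,0,0,0,0,-1],[0,0,0,0,0,0,-1],[0,0,0,0,0,0,-1],[0,0,0,0,0,0,-1]]}}

```text
time: 9.75
tcp_pos: [570.5, 240.4, 74.3]
tool_rot: [0.684, 0.729, 0.0, -0.0]
wrist_force: [2.2, -4.0, 2.0]
opening: 0.001
grasp_force: 2.1
```

Emit:
{"fn": "send_rows", "kwargs": {"plan": [[0,0,0,0,0,0,-1],[0,0,0,0,0,0,-1],[0,0,0,0,0,0,-1],[0,0,0,0,0,0,-1],[-0.4,0.1,0,0,0,-3,-1],[-0.9,0.3,0,0,0,-6,-1],[-1.3,0.4,0,0,0,-8.5,-1],[-1.6,0.6,0,0,0,-10.6,-1],[-1.9,0.75,0,0,0,-13,-1],[-2.2,0.9,0,0,0,-15,-1],[-2.5,1.1,0,0,0,-17,-1],[-2.8,1.25,0,0,0,-19,-1]]}}

```text
time: 10.95
tcp_pos: [584.2, 213.4, 73.9]
tool_rot: [0.554, 0.833, -0.0, -0.001]
wrist_force: [2.1, -1.6, 0.5]
opening: -0.001
grasp_force: 1.0
```

```bash
python3 - <<'E'
from arc import *
look()
print(row(0),row(0,75,28),row(0,75,45))
E
```

```text
red 20 225.2 158.7 [524. 301.] rad 139.0 th 0.683 u 223 228 157 161
yel 19 225.5 163.8 [518. 261.] rad 141.0 th 0.395 u 224 228 162 166
orange 7 236.1 165.1 [557. 228.] rad 110.0 th 0.068 u 234 238 164 166
tcp [584.5 213.   73.9] F [ 0.4 -3.2  0.9] off-based th 0.05500000000000013
(array([-0.48,  0.16, -0.11]), np.float64(-2.9)) (array([-0.98,  0.19, -0.11]), np.float64(-2.9)) (array([-2.68,  0.27, -0.11]), np.float64(-2.9))
```

Emit:
{"fn": "send_rows", "kwargs": {"plan": [[-0.25,0.1,0,0,0,-1.5,-1],[-0.5,0.2,0,0,0,-3,-1],[-1,0.2,0,0,0,-3,-1],[-1.8,0.3,0,0,0,-3,-1],[-2.7,0.3,0,0,0,-3,-1],[-2.7,0.3,-4,0,0,-3,0],[-2.7,0.3,-9,0,0,-3,1],[-2.7,0.3,-14,0,0,-3,1],[-2.7,0.3,-18,0,0,-3,1],[-2.7,0.3,-18,0,0,-3,1]]}}

```text
time: 12.0
tcp_pos: [599.8, 189.2, 260.8]
tool_rot: [0.533, 0.846, 0.003, 0.004]
wrist_force: [0.5, -0.1, -0.2]
opening: 0.848
grasp_force: 0.0
```

```bash
cat > cas.py <<'E'
from h import *
def blue(n,im,P,tag=''):
    hsv=cv2.cvtColor(im,cv2.COLOR_RGB2HSV);out=[]
    m=(hsv[...,1]<70)&(hsv[...,2]>110)&(P[...,2]>60)&(P[...,2]<76)&(P[...,0]>300)&(P[...,0]<700)&(P[...,1]>-300)&(P[...,1]<200)
    nn,l,s,c=cv2.connectedComponentsWithStats(m.astype(np.uint8))
    for i in range(1,nn):
        if s[i,4]<12: continue
        q=P[l==i];mid=np.median(q,0);
        if mid[2]<62: continue
        K,Rm,t=cam(n);v,u=np.nonzero(l==i)
        # flatten on z=68 via pixel rays
        w=np.array([ray(n,a,b,68)[:2] for a,b in zip(u,v)],np.float32)
        r=cv2.minAreaRect(w);(a,b),ang=r[1],r[2];ang=ang if a>b else ang+90
        # blue body around
        d=np.hypot(P[...,0]-mid[0],P[...,1]-mid[1]);mb=(hsv[...,0]>95)&(hsv[...,0]<125)&(hsv[...,1]>120)&(d<65)&(P[...,2]>30)&(P[...,2]<45)
        vb,ub=np.nonzero(mb);wb=np.array([ray(n,x,y,38)[:2] for x,y in zip(ub,vb)],np.float32)
        rb=cv2.minAreaRect(wb) if len(wb)>4 else None
        if rb:
            a2,b2=rb[1];an2=rb[2] if a2>b2 else rb[2]+90
            print(tag,n,'rib',np.round(r[0],1),np.round(sorted(r[1]),0),'yaw',round((ang+90)%180-90,1),'| top',np.round(rb[0],1),np.round(sorted(rb[1]),0),'yaw',round((an2+90)%180-90,1),len(u),len(ub))
E
python3 - <<'E'
from cas import *
o=robot.get_obs();print(o['tcp_pos'],o['joints'])
im,d,P=snap('top','top3.png');np.savez('pics/top3.npz',im=im,d=d,P=P);blue('top',im,P)
im2,d,P2=snap('side');blue('side',im2,P2)
m=(P[...,2]>40)&(P[...,2]<54)&(P[...,0]>500)&(P[...,0]<720)&(P[...,1]<130)&(P[...,1]>-170)
v,u=np.nonzero(m);w=np.array([ray('top',a,b,46)[:2] for a,b in zip(u,v)],np.float32);print('block',cv2.minAreaRect(w),len(w))
E
```

```text
[599.78245188 189.18044624 260.75422068] [1.72141076e-01 3.89305339e-01 2.24817595e-01 1.39645432e+00
 1.71941210e-04 1.29644863e+00]
 top rib [407.5 130.1] [27. 54.] yaw 16.5 | top [406.5 130.6] [41. 97.] yaw 15.7 85 110
 top rib [422.7  33.3] [28. 54.] yaw -11.1 | top [424.2  33.7] [44. 93.] yaw -13.4 89 131
 top rib [ 412.6 -140.5] [25. 51.] yaw -3.6 | top [ 412.7 -140.8] [31. 94.] yaw -4.9 85 86
 top rib [ 395.6 -226.9] [25. 55.] yaw 5.5 | top [ 395.8 -227.7] [30. 96.] yaw 2.4 96 81
 side rib [410.2 125.8] [37. 52.] yaw 15.2 | top [410.5 127.5] [51. 92.] yaw 14.7 74 122
 side rib [426.   28.5] [34. 52.] yaw -14.4 | top [426.8  30.6] [47. 92.] yaw -10.2 92 133
 side rib [ 414.3 -144.8] [33. 49.] yaw -5.8 | top [ 415.2 -143.5] [39. 88.] yaw -5.5 116 145
 side rib [ 399.  -230.4] [32. 50.] yaw 4.3 | top [ 399.2 -229.5] [38. 90.] yaw 3.8 140 169
block ((634.4702758789062, -0.38671875), (196.60658264160156, 175.1151123046875), 85.63163757324219) 523
```

View pics/top3.png

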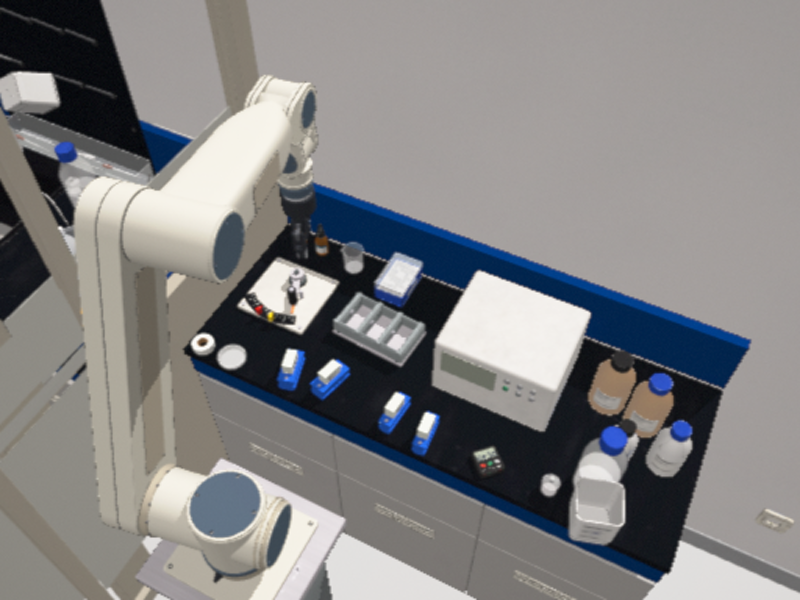

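The top view is now clear. The wide cassettes (41 to 44 mm measured) are at (331,378) and (292,368) px and the slim ones (30 mm) at (395,411) and (426,432). The block at (380,328) is fully visible with its bays free. Only two wide cassettes are present.

```bash
cat > blk.py <<'E'
from h import *
from scipy.optimize import minimize
def rect(p,sx,sy,cx=0,cy=0,z=46):
    c,s=np.cos(p[2]),np.sin(p[2]);a=np.array([[-1,-1],[1,-1],[1,1],[-1,1]])*[sx/2,sy/2]+[cx,cy]
    return np.c_[a@np.array([[c,s],[-s,c]])+p[:2],np.full(4,z)]
def fit(n,im,P):
    g=cv2.cvtColor(im,cv2.COLOR_RGB2GRAY).astype(float)
    near=(P[...,0]>500)&(P[...,0]<705)&(P[...,1]>-150)&(P[...,1]<150)
    sil=((P[...,2]>7)&near).astype(np.uint8)  # whole silhouette
    k,l,s,c=cv2.connectedComponentsWithStats(sil);sil=(l==1+np.argmax(s[1:,4])).astype(float)
    S=8
    def pred(p):
        pts=np.vstack([rect(p,118,200,z=46),rect(p,118,200,z=0)]);uv=np.array([proj(n,q) for q in pts],np.float32)
        h=cv2.convexHull(uv);m=np.zeros((384,512),np.uint8);cv2.fillConvexPoly(m,np.round(h*16).astype(np.int32),255,cv2.LINE_AA,4);return m/255.
    f=lambda p:np.abs(pred(p)-sil)[150:300].sum()
    best=min((minimize(f,[610+dx,y0,yw],method='Nelder-Mead',options=dict(initial_simplex=np.array([[610+dx,y0,yw],[616+dx,y0,yw],[610+dx,y0+6,yw],[610+dx,y0,yw+.08]]),xatol=.05,fatol=.01)) for dx in(-4,4) for y0 in(-3,4) for yw in(-.1,-.05)),key=lambda r:r.fun)
    return best.x,best.fun,sil.sum()
E
python3 - <<'E'
from blk import *
z=np.load('pics/top3.npz');x,f,s=fit('top',z['im'],z['P']);print(x,np.degrees(x[2]),f,s)
z=np.load('pics/top1.npz');m=(z['P'][...,2]>42)&(z['P'][...,2]<52)&(z['P'][...,0]>500)&(z['P'][...,0]<690)&(abs(z['P'][...,1])<150)
# depth-free: use grey colour silhouette against black bench
im=np.load('pics/top3.npz')['im'];P=np.load('pics/top3.npz')['P'];hsv=cv2.cvtColor(im,cv2.COLOR_RGB2HSV)
P2=P.copy();P2[...,2]=np.where((hsv[...,2]>60)&(P[...,2]<60),20,0);x,f,s=fit('top',im,P2);print('colour',x,np.degrees(x[2]),f,s)
from arc import row
print(tool([407.5,130.1,160]),tool([407.5,130.1,65]))
E
```

```text
Traceback (most recent call last):
  File "blk.py", line 16, in fit
    best=min((minimize(f,[610+dx,y0,yw],method='Nelder-Mead',options=dict(initial_simplex=np.array([[610+dx,y0,yw],[616+dx,y0,yw],[610+dx,y0+6,yw],[610+dx,y0,yw+.08]]),xatol=.05,fatol=.01)) for dx in(-4,4) for y0 in(-3,4) for yw in(-.1,-.05)),key=lambda r:r.fun)
  File "blk.py", line 16, in <genexpr>
    best=min((minimize(f,[610+dx,y0,yw],method='Nelder-Mead',options=dict(initial_simplex=np.array([[610+dx,y0,yw],[616+dx,y0,yw],[610+dx,y0+6,yw],[610+dx,y0,yw+.08]]),xatol=.05,fatol=.01)) for dx in(-4,4) for y0 in(-3,4) for yw in(-.1,-.05)),key=lambda r:r.fun)
              ~~~~~~~~^^^^^^^^^^^^^^^^^^^^^^^^^^^^^^^^^^^^^^^^^^^^^^^^^^^^^^^^^^^^^^^^^^^^^^^^^^^^^^^^^^^^^^^^^^^^^^^^^^^^^^^^^^^^^^^^^^^^^^^^^^^^^^^^^^^^^^^^^^^^^^^^^^^^^^^^^^^^^^^^^^^^^^^
  File "blk.py", line 15, in <lambda>
    f=lambda p:np.abs(pred(p)-sil)[150:300].sum()
                      ~~~~^^^
  File "blk.py", line 13, in pred
    pts=np.vstack([rect(p,118,200,z=46),rect(p,118,200,z=0)]);uv=np.array([proj(n,q) for q in pts],np.float32)
                                                                           ~~~~^^^^^
  File "h.py", line 15, in proj
    K,Rm,t=cam(n);q=K@(Rm@np.asarray(p,float)+t);return q[:2]/q[2]
           ~~~^^^
  File "h.py", line 5, in cam
    m=robot.camera_model(n);K=np.array([[m['fx'],0,m['cx']],[0,m['fy'],m['cy']],[0,0,1]])
ValueError: time passes only in moves, steps and waits
```

```bash
sed -i 's/^def cam(n):/import functools\n@functools.cache\ndef cam(n):/' h.py; python3 - <<'E'
from blk import *
im=np.load('pics/top3.npz')['im'];P=np.load('pics/top3.npz')['P'];hsv=cv2.cvtColor(im,cv2.COLOR_RGB2HSV)
x,f,s=fit('top',im,P);print(x,np.degrees(x[2]),f,s)
P2=P.copy();P2[...,2]=np.where((hsv[...,2]>60)&(P[...,2]<60),20,0);x,f,s=fit('top',im,P2);print('colour',x,np.degrees(x[2]),f,s)
print(tool([407.5,130.1,160]),tool([407.5,130.1,65]),robot.get_obs()['time'])
E
```

```text
[ 6.13328019e+02  3.69140822e+00 -1.43540178e-01] -8.224246364932286 356.0549019607843 1446.0
colour [ 6.12469891e+02  4.83604750e+00 -9.25438612e-02] -5.3023726675153195 160.21960784313728 1641.0
[  2.93492096 -19.77920074   9.47590137] [  2.93908044 -19.79883782  18.97588016] 12.1
```

```bash
python3 - <<'E'
from blk import *
im=np.load('pics/top3.npz')['im'];P=np.load('pics/top3.npz')['P'];hsv=cv2.cvtColor(im,cv2.COLOR_RGB2HSV)
V,S=hsv[...,2],hsv[...,1]
uv=np.array([proj('top',q) for q in rect([612,4,-.09],160,250)],np.int32)
roi=np.zeros((384,512),np.uint8);cv2.fillConvexPoly(roi,uv,1)
m=((V>55)&(S<80)&(P[...,0]<690)&(P[...,1]<130)&(P[...,2]<60)&(roi>0)).astype(np.uint8)
k,l,s,c=cv2.connectedComponentsWithStats(m);i=1+np.argmax(s[1:,4]);mm=(l==i).astype(np.uint8)
print(s[i],[tuple(q) for q in s[1:] if q[4]>10])
ct=max(cv2.findContours(mm,0,1)[0],key=cv2.contourArea);h=cv2.convexHull(ct);print('hull',cv2.contourArea(h),[tuple(q[0]) for q in cv2.approxPolyDP(h,2,True)])
hm=np.zeros((384,512));t=np.zeros((384,512),np.uint8);cv2.fillConvexPoly(t,h,255);sil=t/255.
def pred(p):
    pts=np.vstack([rect(p,118,200,z=46),rect(p,118,200,z=0)]);uv=np.array([proj('top',q) for q in pts],np.float32)
    m=np.zeros((384,512),np.uint8);cv2.fillConvexPoly(m,np.round(cv2.convexHull(uv)*16).astype(np.int32),255,cv2.LINE_AA,4);return m/255.
f=lambda p:np.abs(pred(p)-sil).sum()
best=min((minimize(f,[610,y0,yw],method='Nelder-Mead',options=dict(initial_simplex=np.array([[606,y0,yw],[616,y0,yw],[610,y0+6,yw],[610,y0,yw+.05]]))) for y0 in(-3,2) for yw in(-.1,-.05)),key=lambda r:r.fun)
print(best.x,np.degrees(best.x[2]),best.fun)
for hh,nm in((46,'top face'),):
    print([tuple(proj('top',q).round(1)) for q in rect(best.x,118,200)],[tuple(proj('top',q).round(1)) for q in rect(best.x,118,200,z=0)])
# pocket rims: dark interior below 40 by depth, per bay
v,u=np.nonzero((P[...,2]>42)&(P[...,2]<51)&(P[...,0]<690)&(roi>0));w=np.array([ray('top',a,b,46)[:2] for a,b in zip(u,v)],np.float32);print(cv2.minAreaRect(w),np.percentile(P[v,u],[2,98],axis=0).round())
crop=cv2.resize(im[180:236,205:280,::-1],None,fx=10,fy=10,interpolation=cv2.INTER_CUBIC)
for i,z in((0,46),):
    for r in [rect(best.x,118,200)]+[rect(best.x,94,43,0,y) for y in(-60,0,60)]:
        q=np.array([proj('top',a) for a in r]);cv2.polylines(crop,[np.round((q-[205,180]+.5)*10).astype(np.int32)],True,(0,0,255))
cv2.imwrite('pics/blk.png',crop)
E
```

```text
[ 213  187   60   47 1545] [(np.int32(213), np.int32(187), np.int32(60), np.int32(47), np.int32(1545))]
hull 1546.0 [(np.int32(230), np.int32(187)), (np.int32(271), np.int32(207)), (np.int32(272), np.int32(214)), (np.int32(258), np.int32(233)), (np.int32(213), np.int32(211)), (np.int32(213), np.int32(204))]
[ 6.17430095e+02  3.76183455e+00 -9.83470354e-02] -5.634870054551634 186.843137254902
[(np.float64(256.9), np.float64(227.1)), (np.float64(273.4), np.float64(205.8)), (np.float64(230.2), np.float64(184.2)), (np.float64(212.8), np.float64(204.1))] [(np.float64(256.8), np.float64(234.1)), (np.float64(273.0), np.float64(213.0)), (np.float64(230.6), np.float64(191.6)), (np.float64(213.6), np.float64(211.3))]
((606.9740600585938, 1.7137222290039062), (196.60658264160156, 119.96241760253906), 85.63163757324219) [[551. -95.  42.]
 [668.  99.  50.]]
```

View pics/blk.png

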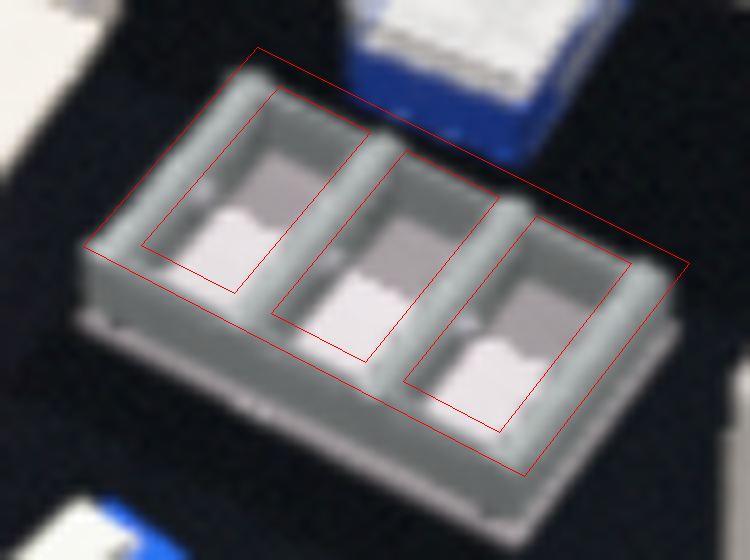

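The overlay shows the model about 10 mm too far back: the rib tops end at crop (245,70), (385,140), (515,203) and (657,268). I'll fit from the rib points.

```bash
python3 - <<'E'
from blk import *
rear=[(247,72),(386,138),(516,202),(657,268)];front=[(95,247),(245,318),(380,390),(525,470)]
W=lambda p,z=46:ray('top',p[0]/10+205-.5,p[1]/10+180-.5,z)[:2]
r=np.array([W(p) for p in rear]);f=np.array([W(p) for p in front]);print('rear',r.round(),'front',f.round())
d=r-f;print('yaw each',np.degrees(np.arctan2(d[:,1],d[:,0])).round(1),'len',np.hypot(*d.T).round())
for e in(r,f):
    v=e[3]-e[0];print('end line normal yaw',np.degrees(np.arctan2(v[0],-v[1])).round(1),np.hypot(*v).round())
print('centre',(r.mean(0)+f.mean(0))/2)
# base corners on bench (z~0..3): left front, right front, right rear in crop
for z in(0,3): print(z,[W(p,z).round() for p in((78,320),(515,545),(680,325))])
# pocket floors white z=10 : depth points floor
P=np.load('pics/top3.npz')['P'];im=np.load('pics/top3.npz')['im']
# ball positions
for p in((205,188),(335,255),(468,323)): print('ball',W(p,30).round())
E
```

```text
rear [[673.  95.]
 [668.  30.]
 [663. -29.]
 [659. -92.]] front [[570. 105.]
 [566.  37.]
 [559. -24.]
 [551. -89.]]
yaw each [-5.5 -3.8 -2.8 -1.4] len [104. 102. 104. 107.]
end line normal yaw -4.4 187.0
end line normal yaw -5.5 195.0
centre [613.70332477   4.13559607]
0 [array([565., 113.]), array([548., -87.]), array([670., -98.])]
3 [array([563., 112.]), array([546., -88.]), array([668., -99.])]
ball [625.  88.]
ball [619.  27.]
ball [613. -34.]
```

Emit:
{"fn": "send_rows", "kwargs": {"plan": [[1,-4,0,0,0,-8,1],[1,-8,2,0,0,-16,1],[2,-12,4,0,0,-24,1],[2.8,-16,6,0,0,-32,1],[2.8,-19.8,8,0,0,-40,1],[2.8,-19.8,9.5,0,0,-48,1],[2.8,-19.8,9.5,0,0,-56,1],[2.8,-19.8,9.5,0,0,-64,1],[2.8,-19.8,9.5,0,0,-72,1],[2.8,-19.8,9.5,0,0,-80,1],[2.8,-19.8,9.5,0,0,-80,1]]}}

```text
time: 13.2
tcp_pos: [406.4, 128.8, 158.0]
tool_rot: [-0.137, 0.991, 0.0, -0.001]
wrist_force: [0.9, -1.1, -0.2]
opening: 0.999
grasp_force: 0.0
```

```bash
python3 - <<'E'
from cas import *
o=robot.get_obs();M=R.from_quat(o['tool_rot']).as_matrix();print(o['tcp_pos'],M.round(3),np.degrees(np.arctan2(M[1,0],M[0,0])),o['joints'].round(2))
im,d,P=snap('side');blue('side',im,P)
im,d,P=snap('top');blue('top',im,P)
print(tool([408,129,66]))
E
```

```text
[406.43569751 128.78752386 157.98583212] [[-0.963 -0.271 -0.003]
 [-0.271  0.963 -0.   ]
 [ 0.003  0.001 -1.   ]] -164.28335619578513 [ 0.11  0.11 -0.43  1.03  0.   -0.16]
 side rib [410.4 127.3] [36. 51.] yaw 17.6 | top [409.5 127.2] [51. 94.] yaw 14.7 76 124
 side rib [426.3  30.8] [35. 49.] yaw -7.9 | top [426.7  30.6] [47. 91.] yaw -10.2 88 132
 side rib [ 414.3 -144.9] [33. 49.] yaw -4.8 | top [ 415.1 -143.9] [38. 89.] yaw -4.5 116 145
 side rib [ 398.9 -230. ] [32. 50.] yaw 4.3 | top [ 399.2 -229.3] [37. 90.] yaw 3.8 138 170
 top rib [406.2 129.8] [28. 56.] yaw 13.6 | top [407.8 130.9] [41. 94.] yaw 15.7 81 109
 top rib [423.7  33.1] [28. 52.] yaw -11.1 | top [424.7  33.9] [44. 92.] yaw -13.8 84 131
 top rib [ 411.7 -141.5] [27. 53.] yaw -3.6 | top [ 412.  -141.1] [32. 92.] yaw -4.4 95 85
 top rib [ 396.2 -227.1] [25. 54.] yaw 5.5 | top [ 396.5 -227.7] [30. 94.] yaw 2.4 101 78
[-0.14003962 -0.02551105  9.24187952]
```

Emit:
{"fn": "send_rows", "kwargs": {"plan": [[-0.15,0,4,0,0,0,1],[-0.15,0,7,0,0,0,1],[-0.15,0,9.2,0,0,0,1],[-0.15,0,9.2,0,0,0,1],[-0.15,0,9.2,0,0,0,-1],[-0.15,0,9.2,0,0,0,-1],[-0.15,0,9.2,0,0,0,-1],[-0.15,0,9.2,0,0,0,-1],[-0.15,0,9.2,0,0,0,-1],[-0.15,0,9.2,0,0,0,-1],[-0.15,0,9.2,0,0,0,-1],[-0.15,0,9.2,0,0,0,-1]], "grip_force": 80}}

```text
time: 14.5
tcp_pos: [409.1, 129.6, 68.1]
tool_rot: [-0.136, 0.991, -0.0, 0.001]
wrist_force: [-0.5, -0.6, 6.6]
opening: 0.264
grasp_force: 78.1
```

Emit:
{"fn": "send_rows", "kwargs": {"plan": [[0,0,-2,0,0,0,-1],[0,0,-5,0,0,0,-1],[0,0,-9,0,0,0,-1],[0,0,-9,0,0,0,-1]]}}

```text
time: 14.9
tcp_pos: [410.8, 129.8, 161.7]
tool_rot: [-0.136, 0.991, -0.0, 0.004]
wrist_force: [0.7, 0.1, -1.1]
opening: 0.263
grasp_force: 79.0
```

```bash
cat >> cas.py <<'E'
def body(n,near,zt,rad=75):
    "centre of the blue top face of the cassette near a point, top face at height zt"
    im,d,P=snap(n);hsv=cv2.cvtColor(im,cv2.COLOR_RGB2HSV);dd=np.hypot(P[...,0]-near[0],P[...,1]-near[1])
    m=(hsv[...,0]>95)&(hsv[...,0]<125)&(hsv[...,1]>120)&(dd<rad)&(abs(P[...,2]-zt)<5)
    v,u=np.nonzero(m);w=np.array([ray(n,a,b,zt)[:2] for a,b in zip(u,v)],np.float32);r=cv2.minAreaRect(w)
    an=r[2] if r[1][0]>r[1][1] else r[2]+90
    print(n,'body',np.round(r[0],1),np.round(sorted(r[1]),0),round((an+90)%180-90,1),len(u),'z',np.median(P[m][:,2]).round(1))
E
python3 - <<'E'
from cas import *
o=robot.get_obs();p=o['tcp_pos'];M=R.from_quat(o['tool_rot']).as_matrix();print(p,np.degrees(np.arctan2(M[1,0],M[0,0])),o['opening'],o['grasp_force'],o['wrist_force'],o['joints'].round(2))
body('top',p,p[2]-27);body('side',p,p[2]-27)
im,d,P=robot.capture('top')[0],0,0
print(robot.search_frame('top','bay'))
E
```

```text
[410.80983715 129.76928671 161.66266208] -164.38454911412236 0.2630879092693501 79.0247654914856 [ 0.70328358  0.05221395 -1.14132153] [ 0.11  0.1  -0.42  1.03 -0.   -0.16]
top body [399.4 124.6] [40. 69.] 14.9 56 z 132.5
side body [412.1 120.8] [41. 90.] 16.3 72 z 130.8
[{'centre': [244.1, 208.3], 'p': 0.56}]
```

```bash
python3 - <<'E'
from blk import *
im=np.load('pics/side0.npz')['im']
for p in((342,237),(515,222)): print(ray('side',180+p[0]/5.333-.4,135+p[1]/5.333-.4,46).round(1))
# columns of grey edge along several rows of the block in side view
g=cv2.cvtColor(im,cv2.COLOR_RGB2GRAY).astype(int)
for r in range(176,187): print(r,g[r,240:284])
E
```

```text
[563.6 105.3  46. ]
[685.4  92.6  46. ]
176 [242 242 240 238 231 221 211 201 196 194 192 189 184 185 188 171 122  92
  78  56  33  24  23  23  26  24  26  30  29  28  31  66  85  51  13  19
  17  18  18  17  15  15  17  17]
177 [201 194 192 191 186 182 185 191 174 123  95  82  60  39  30  30  29  31
  32  35  36  50  58  72  94  85 120 144 141 158 182 180 180 142  20  18
  16  15  16  19  16  16  17  17]
178 [188 170 123  96  84  64  44  36  34  34  51  69  70  86 106 105 122 159
 181 201 208 182 183 184 184 186 187 183 177 175 170 169 166 140  68  15
  14  15  12  17  18  16  19  15]
179 [ 31  35  33  38  76 144 170 143 159 181 183 182 181 181 181 184 187 183
 177 175 173 171 168 162 161 160 159 159 159 159 160 150 144 134  70  18
  15  18  20  20  19  16  17  19]
180 [ 30  25  29  34 133 193 178 169 174 168 169 169 166 162 161 160 159 159
 160 161 159 161 161 159 158 158 159 158 158 160 146 117 131 133  70  18
  20  16  21  18  18  15  18  20]
181 [ 27  26  27  29  93 145 160 168 158 156 157 159 160 161 159 160 160 159
 158 160 161 157 151 149 144 145 140 136 134 123 110 111 124 14
[... 263 characters left out ...]
0 132 121 118 129 128 128 129 129 129 125
 140 173 201 186 129 131 130 130 129 122 109 108 110 107 102 127 133  72
  15  20  17  18  18  17  17  18]
184 [ 27  26  26  24  69 105 146 168 128 127 127 129 129 128 130 131 122 110
 114 131 139 133 130 130 129 129 122 110 109 109 110 106 103 119 143 120
  16  19  18  19  17  15  17  17]
185 [ 27  25  24  26  66 102 135 154 128 128 128 128 130 130 128 130 122 110
 108 118 130 131 130 131 129 122 111 110 110 111 109 107  97 112 148 131
  50  15  15  18  18  15  16  18]
186 [ 23  23  26  31  64  97 125 152 147 128 128 127 130 130 129 123 111 119
 130 132 131 130 129 130 123 111 110 120 130 137 147 145 140 149 169 175
 146  20  16  16  12  16  18  18]
```

```bash
python3 - <<'E'
from blk import *
for p in((243.6,180),(273.6,177.6),(259.6,182.5)): print([ray('side',*p,z).round(1) for z in(46,32)])
print(tool([612,66,162]))
for c in((613,5),(611,4)):
    a=np.radians(-5);print('bays',[ (np.array(c)+k*60*np.array([-np.sin(a),np.cos(a)])).round(1) for k in(-1,0,1)])
E
```

```text
[array([561.9,  99.4,  46. ]), array([565.3, 119. ,  32. ])]
[array([673.7,  86.3,  46. ]), array([679.2, 105.7,  32. ])]
[array([615.6,  69. ,  46. ]), array([620.1,  88. ,  32. ])]
[-17.93025055 -11.59450434  -0.57878705]
bays [array([607.8, -54.8]), array([613.,   5.]), array([618.2,  64.8])]
bays [array([605.8, -55.8]), array([611.,   4.]), array([616.2,  63.8])]
```

Emit:
{"fn": "send_rows", "kwargs": {"plan": [[-4,-3,0,0,0,6,-1],[-8,-6,0,0,0,12,-1],[-12,-8,0,0,0,18,-1],[-16,-10.5,0,0,0,20.6,-1],[-18.1,-11.9,0,0,0,20.6,-1],[-18.1,-11.9,0,0,0,20.6,-1],[-18.1,-11.9,0,0,0,20.6,-1],[-18.1,-11.9,0,0,0,20.6,-1]]}}

```text
time: 15.9
tcp_pos: [613.8, 64.0, 156.5]
tool_rot: [0.043, 0.999, 0.0, -0.001]
wrist_force: [0.4, 0.0, -1.2]
opening: 0.265
grasp_force: 79.1
```

```bash
python3 - <<'E'
from cas import *
o=robot.get_obs();p=o['tcp_pos'];M=R.from_quat(o['tool_rot']).as_matrix();print(p,np.degrees(np.arctan2(M[1,0],M[0,0])),o['opening'],o['grasp_force'],o['wrist_force'],o['joints'].round(2),M[:,2])
body('top',p,p[2]-30);body('side',p,p[2]-30)
im,d=robot.capture('top');c0,r0=195,150
cv2.imwrite('pics/h1.png',cv2.resize(im[r0:r0+75,c0:c0+100,::-1],(800,600),interpolation=cv2.INTER_CUBIC))
print(tool([617,64,120]),tool([617,64,97]))
E
```

```text
[613.79911277  63.9616648  156.46310292] 175.0377296009563 0.2648303806421199 79.07439708709717 [ 0.37812384  0.02829165 -1.21572032] [-0.03  0.42 -0.    1.16  0.    0.05] [-2.08181350e-03  1.75419294e-04 -9.99997818e-01]
top body [611.   60.3] [42. 89.] -9.8 65 z 126.1
side body [615.   59.4] [48. 90.] -4.7 113 z 126.8
[-0.27891472  0.01843114  3.75636177] [-0.27895456  0.01844182  6.05636177]
```

View pics/h1.png

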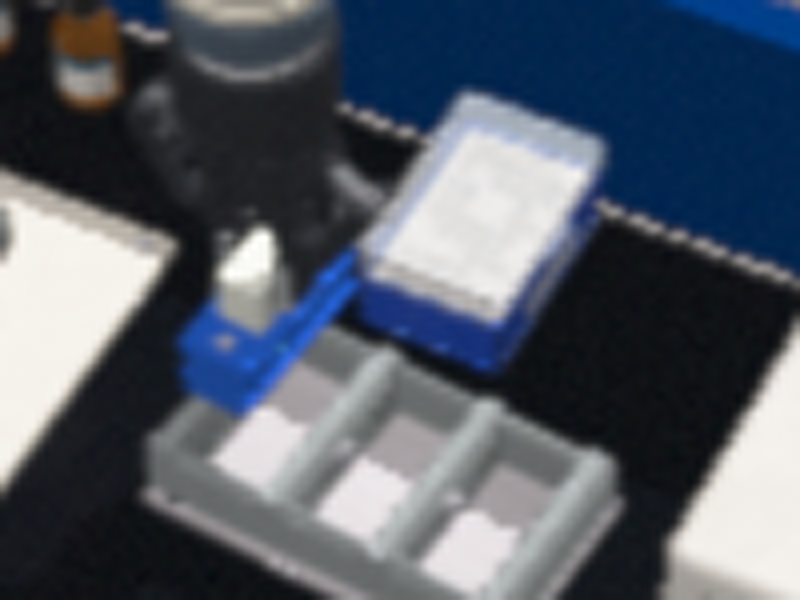

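The held cassette hangs over bay 3, its front bottom corner at (235,400) and the bay behind it at (300,410), and it is in line with the bay. I'll lower it.

Emit:
{"fn": "send_rows", "kwargs": {"plan": [[-0.28,0,1.2,0,0,0,-1],[-0.28,0,2.4,0,0,0,-1],[-0.28,0,3.6,0,0,0,-1],[-0.28,0,3.6,0,0,0,-1],[-0.28,0,3.6,0,0,0,-1]]}}

```text
time: 16.55
tcp_pos: [617.6, 63.4, 120.7]
tool_rot: [0.043, 0.999, 0.0, -0.001]
wrist_force: [0.4, -0.7, -2.1]
opening: 0.265
grasp_force: 79.1
```

```bash
python3 - <<'E'
from cas import *
o=robot.get_obs();p=o['tcp_pos'];print(p,o['wrist_force'],tool([616.5,64,97]))
body('top',p,p[2]-30);body('side',p,p[2]-30)
E
```

```text
[617.56995382  63.38271412 120.67170717] [ 0.44314656 -0.73171595 -2.06956348] [0.10906234 0.05229828 2.36730351]
top body [612.3  59.8] [39. 86.] -10.0 68 z 90.0
side body [618.9  59.3] [50. 90.] -3.6 114 z 91.2
```

Emit:
{"fn": "send_rows", "kwargs": {"plan": [[0.1,0.05,0.5,0,0,0,-1],[0.1,0.05,1.0,0,0,0,-1],[0.1,0.05,1.4,0,0,0,-1],[0.1,0.05,1.4,0,0,0,-1]]}}

```text
time: 17.05
tcp_pos: [616.5, 63.9, 106.5]
tool_rot: [0.043, 0.999, -0.0, -0.001]
wrist_force: [0.5, -0.0, -0.7]
opening: 0.264
grasp_force: 79.1
```

Underside is below the rim with no contact force, so it has entered the mouth. Continuing.

Emit:
{"fn": "send_rows", "kwargs": {"plan": [[0,0,0.4,0,0,0,-1],[0,0,0.8,0,0,0,-1],[0,0,1.1,0,0,0,-1],[0,0,1.1,0,0,0,-1]]}}

```text
time: 17.45
tcp_pos: [617.0, 64.0, 96.2]
tool_rot: [0.043, 0.999, 0.0, 0.0]
wrist_force: [0.1, 0.6, 2.2]
opening: 0.263
grasp_force: 79.4
```

Now at the sprung balls; press home.

Emit:
{"fn": "send_rows", "kwargs": {"plan": [[0,0,0.4,0,0,0,-1],[0,0,0.8,0,0,0,-1],[0,0,1.2,0,0,0,-1],[0,0,1.6,0,0,0,-1],[0,0,1.9,0,0,0,-1],[0,0,2.0,0,0,0,-1],[0,0,2.0,0,0,0,-1]]}}

```text
time: 18.15
tcp_pos: [616.7, 64.1, 78.1]
tool_rot: [0.043, 0.999, -0.0, 0.001]
wrist_force: [-6.7, 1.2, 19.0]
opening: 0.263
grasp_force: 82.2
```

Emit:
{"fn": "send_rows", "kwargs": {"plan": [[0,0,0,0,0,0,0.1],[0,0,0,0,0,0,0.1],[0,0,0,0,0,0,0.1],[0,0,-1,0,0,0,0.1],[0,0,-4,0,0,0,0.1],[0,0,-8,0,0,0,0.1],[0,0,-8,0,0,0,0.1]]}}

```text
time: 18.85
tcp_pos: [619.1, 63.9, 162.1]
tool_rot: [0.043, 0.999, 0.0, 0.004]
wrist_force: [0.4, 0.7, 0.5]
opening: 0.546
grasp_force: 0.0
```

```bash
python3 - <<'E'
from cas import *
o=robot.get_obs();p=o['tcp_pos'];M=R.from_quat(o['tool_rot']).as_matrix();print(p,o['wrist_force'],o['opening'],np.degrees(np.arctan2(M[1,0],M[0,0])),M[:,2].round(3))
for n in('side','top'):
    im,d,P=snap(n);blue(n,im,P);np.savez(f'pics/{n}5.npz',im=im,d=d,P=P)
    hsv=cv2.cvtColor(im,cv2.COLOR_RGB2HSV);m=(hsv[...,1]<70)&(hsv[...,2]>110)&(np.hypot(P[...,0]-616,P[...,1]-64)<30)&(P[...,2]>62)
    print(n,'rib in bay',np.median(P[m],0) if m.any() else None,np.percentile(P[m][:,2],[10,90]) if m.any() else '')
print(tool([424,32,180]))
E
```

```text
[619.14242138  63.90592869 162.11546038] [0.36716079 0.66070677 0.53838568] 0.5458069521331238 175.02019177990195 [ 0.008 -0.    -1.   ]
 side rib [615.2  53.4] [25. 47.] yaw -14.6 | top [598.5  57.7] [29. 69.] yaw -30.3 50 8
 side rib [426.3  30.8] [35. 49.] yaw -7.9 | top [426.7  30.9] [47. 91.] yaw -10.7 89 132
 side rib [ 414.3 -143.7] [31. 51.] yaw -14.1 | top [ 415.1 -144. ] [39. 89.] yaw -4.5 118 146
 side rib [ 399.  -230.2] [32. 50.] yaw 4.3 | top [ 399.2 -229.4] [38. 90.] yaw 3.8 138 171
side rib in bay [614.55382604  53.53853888  81.90532902] [ 68.53710803 581.98017061]
 top rib [609.1  61.8] [26. 51.] yaw -5.0 | top [619.9  65.8] [40. 90.] yaw -4.8 36 30
 top rib [424.1  33. ] [28. 51.] yaw -11.1 | top [424.3  34.2] [43. 93.] yaw -13.4 90 130
 top rib [ 412.5 -141.5] [27. 51.] yaw -3.6 | top [ 413.6 -141.2] [32. 92.] yaw -4.4 91 88
 top rib [ 396.9 -227.1] [25. 53.] yaw 5.5 | top [ 396.5 -227.7] [30. 94.] yaw 2.4 97 79
top rib in bay [616.73645021  61.12614411 573.18152843] [ 73.44811633 581.12268056]
[18.98456983 -4.85791378 -2.28802473]
```

Cassette A is home in bay 3 (rib top about 78 mm up). Next is B at about (425,32.6), yaw −11.5°, which goes to bay 2.

Emit:
{"fn": "send_rows", "kwargs": {"plan": [[4,-1,0,0,0,3,0.1],[8,-2,0,0,0,6.5,1],[12,-3,0,0,0,6.5,1],[16,-4,0,0,0,6.5,1],[19,-4.8,0,0,0,6.5,1],[19,-4.8,0,0,0,6.5,1],[19,-4.8,0,0,0,6.5,1],[19,-4.8,0,0,0,6.5,1]]}}

```text
time: 19.75
tcp_pos: [424.2, 32.6, 156.0]
tool_rot: [0.1, 0.995, 0.0, -0.0]
wrist_force: [0.5, 0.1, 0.2]
opening: 0.999
grasp_force: 0.0
```

```bash
python3 - <<'E'
from cas import *
o=robot.get_obs();p=o['tcp_pos'];M=R.from_quat(o['tool_rot']).as_matrix();print(p,o['opening'],np.degrees(np.arctan2(M[1,0],M[0,0])),M[:,2].round(3))
for n in('side','top'):
    im,d,P=snap(n);blue(n,im,P)
print(tool([425,32.6,68]))
E
```

```text
[424.16514825  32.59816001 156.03229535] 0.9993664077537125 168.51467475093523 [ 0.  0. -1.]
 side rib [615.2  53.9] [31. 51.] yaw -21.7 | top [609.8  57.5] [36. 91.] yaw -26.6 52 15
 side rib [426.   28.5] [34. 52.] yaw -14.4 | top [426.7  30.6] [47. 91.] yaw -10.2 90 131
 side rib [ 414.1 -143.6] [31. 51.] yaw -14.1 | top [ 415.1 -144.1] [38. 89.] yaw -4.1 117 145
 side rib [ 399.  -229.6] [33. 50.] yaw 7.0 | top [ 399.2 -229.4] [38. 90.] yaw 3.8 137 174
 top rib [612.8  62.8] [27. 47.] yaw -1.0 | top [622.5  62.9] [37. 98.] yaw -10.4 39 38
 top rib [423.3  34.6] [26. 53.] yaw -11.0 | top [423.8  33.9] [43. 93.] yaw -13.8 89 124
 top rib [ 411.1 -141.6] [26. 54.] yaw -5.5 | top [ 412.  -141.1] [32. 96.] yaw -4.4 91 91
 top rib [ 396.2 -227.1] [25. 54.] yaw 5.5 | top [ 397.9 -227.6] [30. 91.] yaw 2.4 99 75
[-0.08242312  0.00879716  8.79097887]
```

B hasn't been knocked aside. Descend and grip.

Emit:
{"fn": "send_rows", "kwargs": {"plan": [[-0.08,0,4,0,0,0,1],[-0.08,0,7,0,0,0,1],[-0.08,0,8.8,0,0,0,1],[-0.08,0,8.8,0,0,0,1],[-0.08,0,8.8,0,0,0,-1],[-0.08,0,8.8,0,0,0,-1],[-0.08,0,8.8,0,0,0,-1],[-0.08,0,8.8,0,0,0,-1],[-0.08,0,8.8,0,0,0,-1],[-0.08,0,8.8,0,0,0,-1],[-0.08,0,8.8,0,0,0,-1],[-0.08,0,8.8,0,0,0,-1]], "grip_force": 80}}

```text
time: 21.05
tcp_pos: [424.7, 32.4, 69.0]
tool_rot: [0.1, 0.995, -0.0, 0.001]
wrist_force: [-0.2, -0.3, 5.8]
opening: 0.268
grasp_force: 78.1
```

Emit:
{"fn": "send_rows", "kwargs": {"plan": [[0,0,-2,0,0,0,-1],[0,0,-5,0,0,0,-1],[0,0,-9,0,0,0,-1],[0,0,-9,0,0,0,-1]]}}

```text
time: 21.45
tcp_pos: [426.3, 32.2, 162.7]
tool_rot: [0.1, 0.995, -0.0, 0.004]
wrist_force: [0.2, -0.0, -0.9]
opening: 0.264
grasp_force: 78.9
```

```bash
python3 - <<'E'
from cas import *
o=robot.get_obs();p=o['tcp_pos'];M=R.from_quat(o['tool_rot']).as_matrix();print(p,o['opening'],o['grasp_force'],np.degrees(np.arctan2(M[1,0],M[0,0])),M[:,2].round(3),o['wrist_force'])
body('top',p,p[2]-30);body('side',p,p[2]-30)
print(tool([611.5,4.3,155]))
E
```

```text
[426.33557245  32.23469762 162.66185288] 0.2638047858316631 78.91313910484314 168.52028326658385 [ 0.007 -0.001 -1.   ] [ 0.19962069 -0.0228993  -0.86691353]
top body [424.4  27.8] [41. 91.] -16.2 75 z 131.9
side body [425.7  26.4] [43. 88.] -10.1 104 z 130.2
[-18.87931171   0.96576535   0.43369799]
```

Emit:
{"fn": "send_rows", "kwargs": {"plan": [[-4,0.2,0,0,0,-3,-1],[-8,0.4,0,0,0,-6.5,-1],[-12,0.6,0,0,0,-6.5,-1],[-16,0.8,0,0,0,-6.5,-1],[-18.9,1,0,0,0,-6.5,-1],[-18.9,1,0,0,0,-6.5,-1],[-18.9,1,2,0,0,-6.5,-1],[-18.9,1,2,0,0,-6.5,-1],[-18.9,1,2,0,0,-6.5,-1]]}}

```text
time: 22.45
tcp_pos: [610.3, 4.8, 137.5]
tool_rot: [0.043, 0.999, 0.0, -0.001]
wrist_force: [1.4, 0.7, -1.0]
opening: 0.263
grasp_force: 78.9
```

```bash
python3 - <<'E'
from cas import *
o=robot.get_obs();p=o['tcp_pos'];M=R.from_quat(o['tool_rot']).as_matrix();print(p,o['opening'],o['grasp_force'],np.degrees(np.arctan2(M[1,0],M[0,0])),o['wrist_force'])
body('top',p,p[2]-30);body('side',p,p[2]-30)
print(tool([611.5,4.3,120]),tool([611.5,4.3,97]))
E
```

```text
[610.29800717   4.80898413 137.50744322] 0.2634460651640571 78.86455178260803 175.01837332705318 [ 1.37055866  0.66212657 -1.03379339]
top body [603.5   2.5] [41. 88.] -5.8 67 z 107.2
side body [610.6  -1.6] [47. 90.] -5.5 124 z 107.1
[-0.03591596 -0.04160277  1.88289499] [-0.03528654 -0.04175177  4.1828949 ]
```

Emit:
{"fn": "send_rows", "kwargs": {"plan": [[-0.05,-0.05,1,0,0,0,-1],[-0.05,-0.05,2,0,0,0,-1],[-0.05,-0.05,2.6,0,0,0,-1],[-0.05,-0.05,3.1,0,0,0,-1],[-0.05,-0.05,3.1,0,0,0,-1]]}}

```text
time: 23.05
tcp_pos: [611.5, 4.1, 106.3]
tool_rot: [0.043, 0.999, 0.0, -0.001]
wrist_force: [-0.4, 0.3, -1.0]
opening: 0.264
grasp_force: 78.9
```

Emit:
{"fn": "send_rows", "kwargs": {"plan": [[0,0,0.5,0,0,0,-1],[0,0,1.0,0,0,0,-1],[0,0,1.0,0,0,0,-1],[0,0,1.4,0,0,0,-1],[0,0,1.8,0,0,0,-1],[0,0,2.2,0,0,0,-1]]}}

```text
time: 23.65
tcp_pos: [612.4, 4.0, 85.8]
tool_rot: [0.043, 0.999, -0.0, 0.001]
wrist_force: [1.7, 0.8, -4.0]
opening: 0.266
grasp_force: 79.1
```

Emit:
{"fn": "send_rows", "kwargs": {"plan": [[0,0,0.4,0,0,0,-1],[0,0,0.7,0,0,0,-1],[0,0,0.8,0,0,0,-1],[0,0,0.8,0,0,0,-1]]}}

```text
time: 24.05
tcp_pos: [611.7, 4.2, 79.1]
tool_rot: [0.043, 0.999, -0.0, 0.001]
wrist_force: [-7.7, 2.2, 18.8]
opening: 0.268
grasp_force: 82.1
```

Emit:
{"fn": "send_rows", "kwargs": {"plan": [[0,0,0,0,0,0,0],[0,0,0,0,0,0,0],[0,0,0,0,0,0,0],[0,0,-1,0,0,0,0],[0,0,-4,0,0,0,0],[0,0,-8,0,0,0,0],[0,0,-12,0,0,0,-1],[0,0,-16,0,0,0,-1],[0,0,-16,0,0,0,-1]]}}

```text
time: 24.95
tcp_pos: [613.6, 3.9, 243.7]
tool_rot: [0.043, 0.999, -0.0, 0.005]
wrist_force: [0.4, 0.4, 0.4]
opening: 0.004
grasp_force: 0.0
```

```bash
python3 - <<'E'
from cas import *
from arc import row
o=robot.get_obs();p=o['tcp_pos'];M=R.from_quat(o['tool_rot']).as_matrix();print(p,o['opening'],np.degrees(np.arctan2(M[1,0],M[0,0])),o['wrist_force'],o['joints'].round(2))
for n in('side','top'):
    im,d,P=snap(n);blue(n,im,P)
    hsv=cv2.cvtColor(im,cv2.COLOR_RGB2HSV)
    for c in((616.5,64),(611.5,4.2)):
        m=(hsv[...,1]<70)&(hsv[...,2]>110)&(np.hypot(P[...,0]-c[0],P[...,1]-c[1])<28)&(P[...,2]>68)&(P[...,2]<100)
        print(n,'rib z',np.median(P[m],0).round(1) if m.any() else None,m.sum())
print(row(0,200,45),row(0,75,45),tool([470,100,240]))
E
```

```text
[613.57646414   3.9253323  243.72163212] 0.004310933191149558 175.0216251125954 [0.36188893 0.41450357 0.35704198] [-0.13  0.37  0.15  1.34 -0.   -0.04]
 side rib [617.7  56. ] [31. 51.] yaw -14.6 | top [599.4  65.7] [69. 99.] yaw 22.9 53 11
 side rib [ 414.6 -144.5] [32. 50.] yaw -3.7 | top [ 415.1 -143.9] [38. 89.] yaw -4.5 119 151
 side rib [ 398.9 -228.9] [33. 49.] yaw -0.9 | top [ 399.1 -229.3] [37. 90.] yaw 3.9 135 169
side rib z [617.6  58.2  77.5] 81
side rib z [611.9  -1.7  77.4] 88
 top rib [612.4  62.9] [28. 46.] yaw -10.1 | top [604.6  58.6] [ 78. 107.] yaw 32.3 34 46
 top rib [606.    3.8] [27. 50.] yaw -4.9 | top [609.6  22.2] [72. 77.] yaw -4.6 35 39
 top rib [ 412.5 -141.3] [26. 51.] yaw -5.5 | top [ 411.8 -141.4] [31. 95.] yaw -6.2 92 88
 top rib [ 395.7 -227.1] [25. 55.] yaw 5.5 | top [ 397.2 -227.7] [30. 93.] yaw 2.4 101 75
top rib z [616.7  61.6  77.4] 75
top rib z [608.8   2.3  76.8] 78
(array([ 3.09, 18.34,  3.84]), np.float64(59.3)) (array([ 3.12, 18.34, 16.34]), np.float64(59.3)) [14.99730294  8.322035   -0.18821394]
```

Both cassettes are home (rib tops at 77.4 mm in both views) and the slim ones haven't moved. Back to the drive.

Emit:
{"fn": "send_rows", "kwargs": {"plan": [[1,4,0,0,0,8,-1],[2,8,0,0,0,16,-1],[3.1,12,1,0,0,24,-1],[3.1,16,2,0,0,32,-1],[3.1,18.3,3.8,0,0,40,-1],[3.1,18.3,3.8,0,0,48,-1],[3.1,18.3,3.8,0,0,56,-1],[3.1,18.3,3.8,0,0,59.3,-1],[3.1,18.3,8,0,0,59.3,-1],[3.1,18.3,12,0,0,59.3,-1],[3.1,18.3,16.3,0,0,59.3,-1],[3.1,18.3,16.3,0,0,59.3,-1]]}}

```text
time: 26.25
tcp_pos: [592.8, 188.3, 67.7]
tool_rot: [0.532, 0.847, -0.004, -0.004]
wrist_force: [-2.1, 0.3, -0.8]
opening: -0.0
grasp_force: 0.0
```

```bash
python3 - <<'E'
from arc import *
look()
for th in (0,.1,.2,.3,.4,.5): print(th,row(th))
E
```

```text
red 20 225.2 158.7 [524. 301.] rad 139.0 th 0.683 u 223 228 157 161
yel 19 225.5 163.8 [518. 261.] rad 141.0 th 0.395 u 224 228 162 166
orange 8 236.9 165.8 [559. 223.] rad 110.0 th 0.018 u 235 239 165 167
tcp [594.7 188.7  71.3] F [ 0.  -1.   0.1] off-based th -0.1
0 (array([ 2.15,  0.28, -0.37]), np.float64(0.0))
0.1 (array([ 3.06,  0.09, -0.37]), np.float64(5.7))
0.2 (array([ 3.98,  0.  , -0.36]), np.float64(11.5))
0.3 (array([ 4.91,  0.  , -0.36]), np.float64(17.2))
0.4 (array([ 5.83,  0.09, -0.36]), np.float64(22.9))
0.5 (array([ 6.74,  0.28, -0.36]), np.float64(28.6))
```

Emit:
{"fn": "send_rows", "kwargs": {"plan": [[0.8,0.1,-0.2,0,0,0,-1],[1.5,0.2,-0.2,0,0,0,-1],[2.1,0.2,-0.2,0,0,0,-1],[2.6,0.2,-0.2,0,0,3,-1],[3.1,0.1,-0.2,0,0,6,-1],[3.5,0.05,-0.2,0,0,8.5,-1],[4.0,0,-0.2,0,0,11.5,-1],[4.45,0,-0.2,0,0,14.5,-1],[4.9,0,-0.2,0,0,17,-1],[5.4,0.05,-0.2,0,0,20,-1],[5.8,0.1,-0.2,0,0,23,-1],[5.8,0.1,-0.2,0,0,23,-1]]}}

```text
time: 27.5
tcp_pos: [573.0, 242.1, 77.8]
tool_rot: [0.69, 0.724, 0.001, 0.001]
wrist_force: [0.5, -4.8, 2.6]
opening: 0.001
grasp_force: 2.3
```

```bash
python3 - <<'E'
from arc import *
look()
for th in (.4,.45,.5,.55,.6,.65,.67): print(th,row(th))
E
```

```text
red 19 225.1 158.7 [523. 301.] rad 140.0 th 0.684 u 223 228 157 161
yel 20 225.6 163.8 [519. 262.] rad 140.0 th 0.396 u 224 228 162 166
orange 7 232.7 160.7 [550. 265.] rad 110.0 th 0.411 u 230 235 160 161
tcp [573.  241.9  77.6] F [ 0.2 -4.4  2.9] off-based th 0.39500000000000046
0.4 (array([-0.01, -0.28,  0.26]), np.float64(0.0))
0.45 (array([ 0.44, -0.39,  0.26]), np.float64(2.9))
0.5 (array([ 0.9 , -0.47,  0.26]), np.float64(5.7))
0.55 (array([ 1.36, -0.53,  0.26]), np.float64(8.6))
0.6 (array([ 1.82, -0.56,  0.26]), np.float64(11.5))
0.65 (array([ 2.28, -0.57,  0.26]), np.float64(14.3))
0.67 (array([ 2.47, -0.57,  0.26]), np.float64(15.5))
```

Emit:
{"fn": "send_rows", "kwargs": {"plan": [[0.45,-0.35,0.1,0,0,3,-1],[0.9,-0.45,0.2,0,0,6,-1],[1.35,-0.5,0.2,0,0,8.6,-1],[1.8,-0.55,0.2,0,0,11.5,-1],[2.1,-0.55,0.2,0,0,13.5,-1],[2.4,-0.55,0.2,0,0,15,-1],[2.4,-0.55,0.2,0,0,15,-1],[2.4,-0.55,0.2,0,0,15,-1],[2.4,-0.55,0.2,0,0,15,-1]]}}

```text
time: 28.45
tcp_pos: [566.2, 264.9, 75.1]
tool_rot: [0.778, 0.628, 0.0, 0.001]
wrist_force: [-0.7, -5.5, 3.2]
opening: 0.002
grasp_force: 3.1
```

```bash
python3 - <<'E'
from arc import *
look('s7.png')
for th in (0,.1,.2,.3,.4,.5,.6,.65,.67): print(th,row(th))
E
```

```text
red 18 225.1 158.6 [523. 302.] rad 140.0 th 0.688 u 223 228 157 161
yel 20 225.6 163.8 [519. 262.] rad 140.0 th 0.396 u 224 228 162 166
orange 7 231.4 157.1 [549. 294.] rad 112.0 th 0.671 u 229 234 157 158
tcp [566.2 264.9  75.1] F [-1.8 -6.5  3.7] off-based th 0.6550000000000007
0 (array([-4.98,  3.3 ,  0.01]), np.float64(-37.9))
0.1 (array([-4.37,  2.59,  0.01]), np.float64(-32.2))
0.2 (array([-3.7 ,  1.95,  0.01]), np.float64(-26.5))
0.3 (array([-2.97,  1.38,  0.01]), np.float64(-20.7))
0.4 (array([-2.18,  0.88,  0.01]), np.float64(-15.0))
0.5 (array([-1.35,  0.47,  0.01]), np.float64(-9.3))
0.6 (array([-0.48,  0.14,  0.01]), np.float64(-3.5))
0.65 (array([-0.04,  0.01,  0.01]), np.float64(-0.7))
0.67 (array([ 0.14, -0.04,  0.01]), np.float64(0.5))
```

View pics/s7.png

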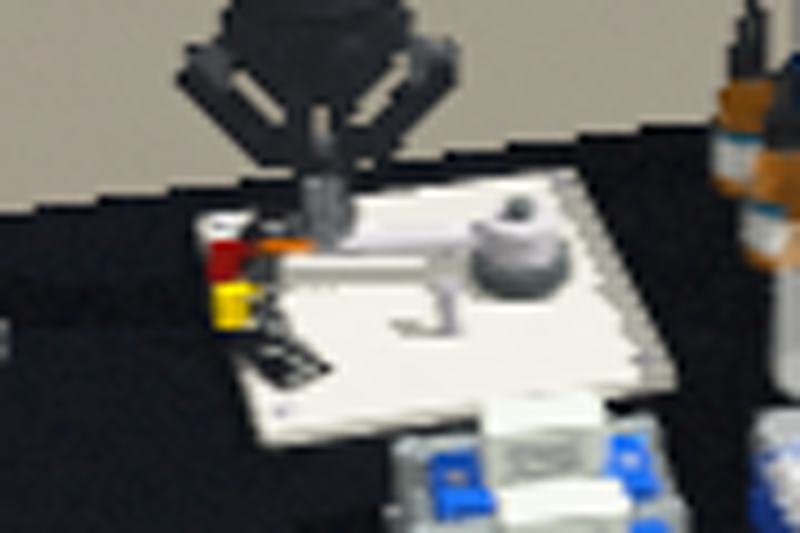

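The pointer at crop (285,245) aims at the red flag at (225,258) with the same offset as it had at yellow: 0.66 against about 0.67 rad. Both cassettes sit low in their bays. Hold, then ease back.

Emit:
{"fn": "send_rows", "kwargs": {"plan": [[0.06,0,0,0,0,0,-1],[0.06,0,0,0,0,0,-1],[0.06,0,0,0,0,0,-1],[0.06,0,0,0,0,0,-1],[0.06,0,0,0,0,0,-1],[0.06,0,0,0,0,0,-1],[0.06,0,0,0,0,0,-1],[0.06,0,0,0,0,0,-1],[0.06,0,0,0,0,0,-1],[0.06,0,0,0,0,0,-1],[0.06,0,0,0,0,0,-1],[0.06,0,0,0,0,0,-1]]}}

```text
time: 29.7
tcp_pos: [566.2, 265.4, 75.0]
tool_rot: [0.778, 0.628, -0.0, 0.001]
wrist_force: [-0.7, -6.2, 3.3]
opening: 0.003
grasp_force: 3.1
```

Emit:
{"fn": "send_rows", "kwargs": {"plan": [[0,0,0,0,0,0,-1],[0,0,0,0,0,0,-1],[0,0,0,0,0,0,-1],[0,0,0,0,0,0,-1],[0,0,0,0,0,0,-1],[0,0,0,0,0,0,-1],[0,0,0,0,0,0,-1],[-0.25,0.05,0,0,0,-2,-1],[-0.5,0.15,0,0,0,-3.5,-1],[-0.9,0.3,0,0,0,-6.5,-1],[-1.4,0.5,0,0,0,-9.5,-1],[-1.8,0.7,0,0,0,-12.5,-1]]}}

```text
time: 30.9
tcp_pos: [569.1, 246.4, 75.0]
tool_rot: [0.704, 0.71, -0.0, 0.0]
wrist_force: [-1.4, -4.7, 3.9]
opening: -0.001
grasp_force: 2.4
```

```bash
python3 - <<'E'
from arc import *
look()
for th in (0,.1,.2,.3,.4): print(th,row(th))
print(row(0,75,28),row(0,75,50))
E
```

```text
red 19 225.1 158.7 [523. 301.] rad 140.0 th 0.684 u 223 228 157 161
yel 20 225.6 163.8 [519. 262.] rad 140.0 th 0.396 u 224 228 162 166
orange 7 231.3 160.1 [545. 271.] rad 114.0 th 0.464 u 229 234 160 161
tcp [569.2 245.8  75. ] F [-2.1 -4.9  3.9] off-based th 0.4450000000000005
0 (array([-3.68,  1.83,  0.  ]), np.float64(-25.1))
0.1 (array([-2.93,  1.27,  0.  ]), np.float64(-19.4))
0.2 (array([-2.14,  0.8 ,  0.  ]), np.float64(-13.7))
0.3 (array([-1.3,  0.4,  0. ]), np.float64(-7.9))
0.4 (array([-0.42,  0.09,  0.  ]), np.float64(-2.2))
(array([-4.13,  2.04,  0.  ]), np.float64(-25.1)) (array([-6.12,  2.97,  0.01]), np.float64(-25.1))
```

Emit:
{"fn": "send_rows", "kwargs": {"plan": [[-0.4,0.1,0,0,0,-2.2,-1],[-0.85,0.25,0,0,0,-5,-1],[-1.3,0.4,0,0,0,-8,-1],[-1.7,0.6,0,0,0,-11,-1],[-2.1,0.8,0,0,0,-13.7,-1],[-2.5,1.0,0,0,0,-16.5,-1],[-2.9,1.25,0,0,0,-19.4,-1],[-3.2,1.5,0,0,0,-22,-1],[-3.5,1.7,0,0,0,-24,-1],[-3.7,1.85,0,0,0,-25,-1],[-3.9,1.95,0,0,0,-25,-1],[-4.1,2.05,0,0,0,-25,-1]]}}

```text
time: 32.15
tcp_pos: [589.8, 206.3, 74.4]
tool_rot: [0.536, 0.844, 0.0, -0.0]
wrist_force: [-0.4, -0.2, 0.6]
opening: 0.004
grasp_force: 0.0
```

Emit:
{"fn": "send_rows", "kwargs": {"plan": [[-0.8,0,0,0,0,0,-1],[-2,0,0,0,0,0,-1],[-2,0,-4,0,0,0,-1],[-2,0,-9,0,0,0,-1],[-2,0,-14,0,0,0,-1],[-2,0,-18,0,0,0,-1],[-2,0,-18,0,0,0,-1],[-2,0,-18,0,0,0,-1]]}}

```text
time: 32.95
tcp_pos: [598.9, 187.4, 255.1]
tool_rot: [0.536, 0.844, 0.001, 0.001]
wrist_force: [0.1, -0.2, -1.4]
opening: -0.002
grasp_force: 0.0
```

```bash
python3 - <<'E'
from cas import *
from arc import look
look()
for n in('side','top'):
    im,d,P=snap(n);blue(n,im,P);hsv=cv2.cvtColor(im,cv2.COLOR_RGB2HSV)
    for c in((616.5,64),(611.5,4.2)):
        m=(hsv[...,1]<70)&(hsv[...,2]>110)&(np.hypot(P[...,0]-c[0],P[...,1]-c[1])<28)&(P[...,2]>68)&(P[...,2]<100)
        print(n,'rib z',np.median(P[m],0).round(1) if m.any() else None,m.sum())
E
```

```text
red 19 225.2 158.6 [524. 302.] rad 139.0 th 0.69 u 223 228 157 161
yel 19 225.5 163.8 [518. 261.] rad 141.0 th 0.395 u 224 228 162 166
orange 9 236.8 165.9 [558. 222.] rad 111.0 th 0.013 u 235 239 165 167
tcp [598.4 187.4 253.7] F [-0.4  0.4 -0.2] off-based th -0.1
 side rib [615.2  53.9] [31. 51.] yaw -21.7 | top [607.2  62.5] [71. 90.] yaw 9.0 49 9
 side rib [ 414.6 -144.5] [32. 50.] yaw -3.7 | top [ 415.1 -143.9] [38. 89.] yaw -4.5 117 144
 side rib [ 399.1 -230.7] [33. 50.] yaw 4.3 | top [ 399.2 -229.5] [38. 90.] yaw 3.8 136 175
side rib z [617.8  57.7  77.3] 81
side rib z [610.6  -2.7  77.6] 91
 top rib [616.2  59. ] [26. 57.] yaw -22.0 | top [620.   41.6] [91. 95.] yaw -4.6 30 37
 top rib [611.6   3. ] [26. 61.] yaw -0.3 | top [614.7  20.6] [69. 87.] yaw -4.6 48 41
 top rib [ 411.9 -141.9] [27. 53.] yaw -5.5 | top [ 412.5 -141.4] [31. 94.] yaw -6.2 89 88
 top rib [ 396.3 -227. ] [25. 54.] yaw 5.5 | top [ 396.2 -227.7] [30. 95.] yaw 2.4 98 82
top rib z [614.4  62.3  77.1] 77
top rib z [611.6   1.9  77.9] 79
```

All in order: the tensioner arm is at rest, both cassettes are home, the slim ones are unmoved and the robot is clear.

```bash
python3 -c "
from rig import robot
print(robot.sign_off())"
```

```text
the job is handed in; nothing more can be done
None
```

The job is handed in, but no verdict came back: by my measurements the pointer was held at the yellow flag, both wide cassettes present were clicked home (bays 3 and 2), the pointer was held at the red flag, and the arm was eased back to its stop each time, with the slim cassettes unmoved.

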